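# Hook a sample carrier out of a deep well

## Task

Take the hook tool out of its pot, catch the loop of the sample carrier at the bottom of the deep well with it and draw the carrier out without touching it with the gripper and without forcing anything (no more than 20 N with the hook). Set the carrier gently down, upright, in the steel tray, unhook it there, and hang the hook back in its pot. Leave everything else undisturbed.

Things in the scene. Friction and masses are not known exactly. Their poses are not given: they have to be found in the camera images.
- well: fixed aluminium block, 96 x 96 mm and 130 mm tall (on a 130 x 130 mm, 4 mm thick foot plate), with one round upright bore of 52 mm diameter in the middle of its top; origin: centre of its underside, on the bore's axis. Bore floor 6 mm above the origin. Three small spring pads low in the bore wall grip the carrier's base sideways; they let go after about 20 mm of rise.
- well_mouth (a point): centre of the bore's mouth, 130 mm above the well's origin.
- carrier: loose steel carrier standing on the bore floor, 0.28 to 0.5 kg. Base: upright disc 47 mm diameter, 22 mm tall; origin: centre of its underside. Above it a round deck plate with a loop (see point carrier_stem). Breaking it loose from the pads takes a steady upward pull of about 4 to 11 N in all; after that only its weight hangs.
- carrier_stem (a point): on the carrier's axis, 22 mm above its origin: foot of the stem on which the round deck plate (41 mm diameter, 3 mm thick) is firmly clamped. The clamp height differs each time and is not measured: the deck's top lies anywhere from 6 to 36 mm above this point. Find it by touch; it stays put.
- carrier_axis (a point): carrier's axis, same point as carrier_stem. The loop stands on the deck: a rigid arch of 4 mm wire in the carrier's plane x = 0, legs at y = -13 and +13 mm, inside of the crown 11.5 mm above the deck's top in the middle (about 10.5 mm at y = +-6 mm), top 15.5 mm. A hook's toe passes under it along the carrier's x axis, from either side.
- hook: loose hook tool, hanging upright in the pot, 0.12 kg. Origin: on the shaft's axis, level with the underside of the toe (its lowest point). Shaft: 5 mm round steel along +z. Square black flange 60 x 60 mm, underside 115 mm above the origin, 5 mm thick.
- hook_grip (a point): middle of the hook's square black handle (18 x 18 mm, from 120 to 165 mm above the hook's origin; this point at 143 mm; sides along the tool's x and y). Grip it from above.
- hook_tip (a point): top of the hook's upturned lip. The toe (square bar, 4.8 mm) runs from the shaft along the hook's +x and ends in the flat-topped lip: lip axis 11 mm from the shaft's axis, end of the toe 13.5 mm from it, lip top 9.4 mm above the hook's origin. Throat between shaft and lip about 6 mm wide; a loop turned more than 20 degrees from square jams in it.
- pot: fixed grey square pot, 50 x 50 mm, 125 mm tall, open top with a 38 x 38 mm opening; origin: centre of its underside. The hook hangs in it with the underside of its flange resting on the pot's rim, so the hook's origin is then 10 mm above the pot's origin.
- tray: fixed open steel tray, 170 mm (x) by 150 mm (y), rim 28 mm high, walls 3 mm; origin: centre of its underside, inner floor 3 mm above it. The far part of it (x above +30 mm) holds the jar; the near part (x from -80 to +30 mm) is free for the whole of the carrier.
- jar: loose small amber jar standing in the tray, 30 mm diameter, 45 mm tall; origin at its foot. Leave alone.
- beaker: loose glass beaker, 60 mm diameter, 80 mm tall; origin at its foot. Leave alone.
- bottle: loose amber bottle, 64 mm diameter, 120 mm tall; origin at its foot. Leave alone.
- stopper: loose black conical stopper, 36 mm diameter, 30 mm tall; origin at its foot. Leave alone.
- spatula: loose spatula lying flat, 160 mm long. Leave alone.
- carton: loose carton, 70 x 45 x 50 mm; origin at its underside. Leave alone.
- weight: loose brass weight, 40 mm diameter, 40 mm tall; origin at its foot. Leave alone.
There are look-alikes about, which are no part of the job. What is shaped like the tray but pink or red is not meant.

How it is judged:
By the outcome, as a careful person would: the job done as asked, in the order asked, and still so for the second after the job is handed in, with the robot touching nothing.
It also fails if it takes over 72 s, if anything falls off the work surface, if the arm or the gripper's body presses on something with over 40 N, if the wrist force passes 120 N, or if a joint passes its speed limit or range.

## Robot

A 6-joint arm with a two-finger parallel gripper is mounted at the origin on the work surface. World frame = base frame: x ahead of the robot, y to its left, z up, the work surface at z = 0. Lengths are in m, angles in rad, forces in N, time in s.
With the tool pointing down it reaches from about 0.15 to 0.775 m from the base axis. Payload 6.1 kg.
Tool frame: the origin (TCP) lies between the finger pads; the fingertips stand 8 mm ahead of it and the grasp point (between the pads) lies 11 mm behind it; z points along the fingers, y is the direction in which the jaws open and shut (so a half turn about z gives the same grasp; the last joint's range is limited). The gripper opens to 85 mm and grips with 20 to 120 N. Pads are 22 mm wide; open, the fingers measure 114 mm over their backs; the gripper's body (76 mm by 85 mm) begins 54 mm behind the grasp point. The pads swing forward as they close: fully open they stand 13 mm farther back than shut.
Start: joints at [1.143, 0.126, -0.04, 1.405, 0, 1.571], TCP at [0.218, 0.478, 0.239] pointing down, gripper open.
Joint ranges: [-2.72, 2.72], [-0.95, 1.95], [-1.27, 1.35], [-1.78, 2.02], [-1.46, 1.47], [-3.14, 3.14]. Speed limits (rad/s): [2.39, 2.39, 3.01, 3.14, 3.14, 3.14].

## Interface

Orientations are given as a unit quaternion [x, y, z, w].
In Python, from station import manip, cams, workorder gives the robot as it stands.
- The arm moves only by the tool play_rows, never from a script. Its argument "targets" is a list of rows, each a list of 3 entries, a list of its own where there are three numbers: the shift along the world's x, y, z in mm, then the turn, a rotation vector about the world's x, y, z in rad, then the opening in per cent of the stroke, from 0 (shut) to 100 (fully open). In form: [[[dx, dy, dz], [rx, ry, rz], claw], ...]. A call has 1 to 10 rows; each row shifts and turns the pose as measured when the row begins; what a row does not reach is not made up. A row lasts 1/12 s, in which the tool goes at most 41.7 mm and 7.16 degrees, less where a joint would pass 70% of its speed; a pose out of reach is approached as far as the arm can. A call is refused whole if a number of a shift passes 41.7 or a number of a turn 0.125, either way. A call with a gripper value outside its range is refused whole. The fingers move at their own pace and stop on an object; the grip force is fixed at half the most. Time passes only in rows, so rows that do not move let the fingers close. It gives the time, the measured TCP pose, the force and the opening at its end, in the units of the state.
- manip.state(): the state, without advancing time (a new reading comes with each control period).
- cams.grab_frame(name): name is "side" or "top"; returns the picture (384x512x3 uint8, blue, green, red); there is no depth.
- cams.calibration(name): a dict with "mtx" (3x3 intrinsics, pixels), "R" (3x3) and "t" (3): a world point X has camera coordinates R X + t. Camera axes: x right, y down, z forward; pixel columns grow to the right and rows downward; lengths in m; the calibration is good to about 2 mm. A picture is of the moment at which its call begins. calibration takes no time and is no camera call.
- workorder.job_done(): hands the job in, once; it reports no verdict.
The state is a dict: "time_s": time; "joints": joint angles; "qd": joint speeds; "effort": joint torques, N m; "position": TCP position; "ee_rot": TCP orientation; "ft_force": force on the tool from outside, world axes, zero at the start; "ft_torque": the same for the moment, N m; "opening": finger opening in m.
Only numpy, scipy, OpenCV 4.12 (cv2) and the standard library are available. Lean on these libraries where they do the work, as an engineer would, in place of code of your own. Each camera call takes 0.05 s, during which the arm holds its last target.

## Working session

There is one attempt and no reset: what is moved stays moved. The work goes in short steps, Python scripts to look and compute and a tool call to move; the robot and the scene stay as the last step left them, time stands still between calls to the robot, and variables do not carry over. Pictures are saved under pics/ and viewed, and the job is handed in when it is done.

Besides the shell and the picture viewer there is one more tool, called after "Emit:" as name(argument=value, ...) on one line, values as JSON. play_rows: Moves the arm, as the interface text tells. Its arguments: {"type":"object","properties":{"targets":{"type":"array"}},"required":["targets"]}

```bash
ls; mkdir -p pics
python3 - <<'E'
from station import manip,cams,workorder
import cv2,numpy as np
print(manip.state())
for n in("side","top"):
    im=cams.grab_frame(n);cv2.imwrite(f"pics/{n}0.png",im)
    c=cams.calibration(n);print(n,c, -np.array(c["R"]).T@np.array(c["t"]))
E
```

```text
pics
{'time_s': 0.0, 'joints': array([ 1.14297648e+00,  1.26372628e-01, -4.06352360e-02,  1.40541815e+00,
       -9.73458804e-06,  1.57079311e+00]), 'qd': array([ 0.00082489, -0.00030898, -0.00344923, -0.00012357, -0.00099795,
        0.00046174]), 'effort': array([-9.02327592e-04, -4.35911286e+01,  3.52927566e+01,  1.71335076e-02,
        4.76183095e-05, -5.54707640e-06]), 'position': array([0.21764631, 0.47730355, 0.23851988]), 'ee_rot': array([ 2.12280675e-01,  9.77208397e-01, -7.97304186e-04, -1.68221649e-04]), 'ft_force': array([-0.84124188,  0.10473342,  0.7502477 ]), 'ft_torque': array([-0.02133055, -0.05806105, -0.03971145]), 'opening': 0.08560023412428451}
side {'mtx': array([[410.99610428,   0.        , 254.89323024],
       [  0.        , 410.99610428, 191.28603151],
       [  0.        ,   0.        ,   1.        ]]), 'R': array([[ 0.90081949, -0.43384431, -0.0174174 ],
       [-0.302993  , -0.59937946, -0.74090452],
       [ 0.31099758,  0.67269858, -0.67138448]]), 't': array([-0.4642053 ,  0.20597542,  0.95178152])} [ 0.18457254 -0.71819748  0.78353421]
top {'mtx': array([[446.68294971,   0.        , 250.62727945],
       [  0.        , 446.68294971, 182.94843118],
       [  0.        ,   0.        ,   1.        ]]), 'R': array([[ 0.02708758, -0.99928125,  0.0265188 ],
       [-0.98343387, -0.03139575, -0.17852769],
       [ 0.17923195, -0.0212436 , -0.98357746]]), 't': array([-0.05260293,  0.5475154 ,  1.06713234])} [ 0.34860587 -0.01270572  1.14874894]
```

View pics/side0.png

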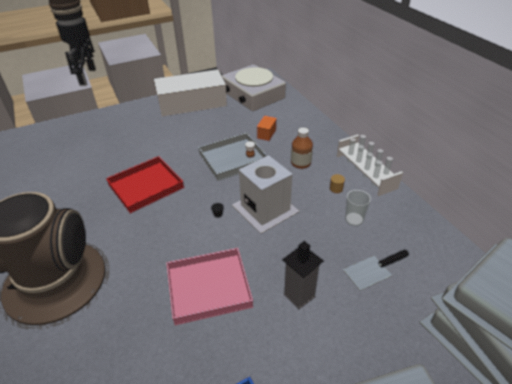

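View pics/top0.png

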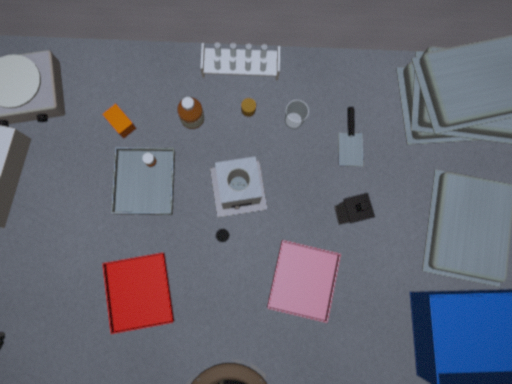

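The top view shows the grey steel tray at (145,182), the well at (239,185) and the pot with the black-flanged hook at (357,208). The red tray at (138,292), the pink tray at (304,281) and the large grey trays at right don't fit: wrong colour or size, or no jar. I'll confirm with enlarged crops.

Run:
```python
import cv2,numpy as np
s=cv2.imread("pics/side0.png");t=cv2.imread("pics/top0.png")
def c(im,x,y,w,h,k):return cv2.resize(im[y:y+h,x:x+w],None,fx=k,fy=k,interpolation=cv2.INTER_CUBIC)
a=c(t,200,145,80,80,5);b=c(t,320,175,80,80,5)
cv2.imwrite("pics/ct.png",np.hstack([a,b]))
a=c(s,225,145,80,100,5);b=c(s,265,230,80,100,5)
cv2.imwrite("pics/cs.png",np.hstack([a,b]))
cv2.imwrite("pics/tray.png",np.vstack([c(t,100,135,100,90,5)[:300],]) if 0 else np.hstack([c(t,105,140,80,80,5),c(s,190,120,80,80,5)]))
```

```text
(no output)
```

View pics/ct.png

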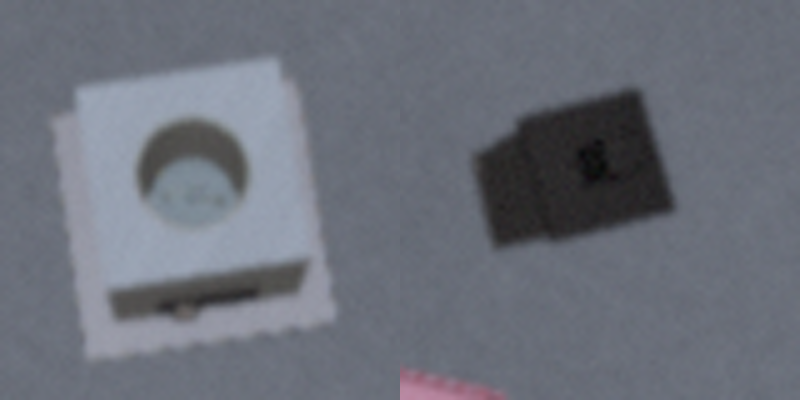

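View pics/cs.png

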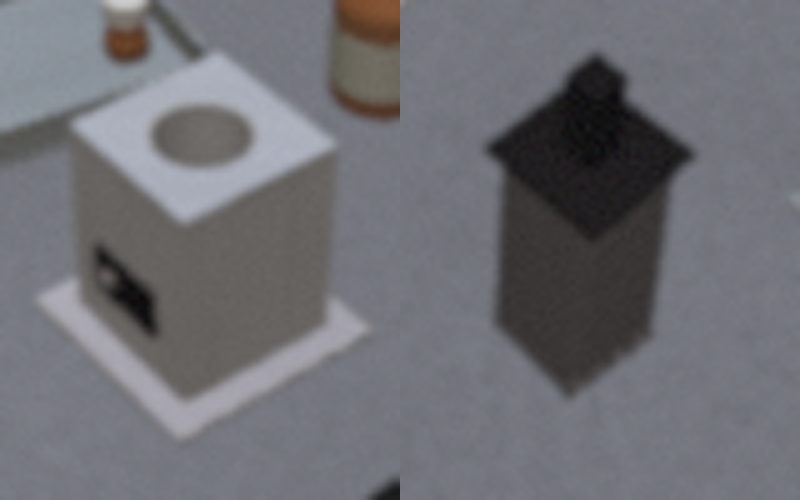

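View pics/tray.png

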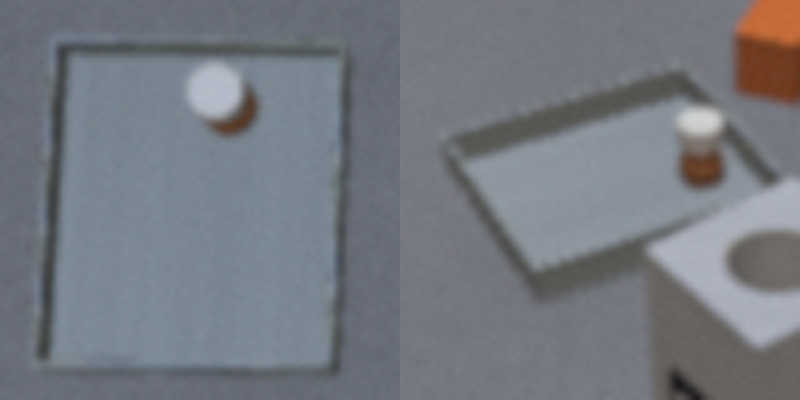

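```bash
cat > h.py <<'E'
import cv2,numpy as np
from station import manip,cams,workorder
C={n:cams.calibration(n) for n in("side","top")}
def ray(n,u,v):
    c=C[n];R=np.array(c["R"]);o=-R.T@np.array(c["t"]);d=R.T@np.linalg.inv(c["mtx"])@np.array([u,v,1.]);return o,d/np.linalg.norm(d)
def plane(n,p,z):
    o,d=ray(n,*p);return o+d*(z-o[2])/d[2]
def proj(n,X):
    c=C[n];q=np.array(c["mtx"])@(np.array(c["R"])@np.array(X)+np.array(c["t"]));return q[:2]/q[2]
def tri(pt,ps):
    o1,d1=ray("top",*pt);o2,d2=ray("side",*ps)
    A=np.array([d1,-d2]).T;s=np.linalg.lstsq(A,o2-o1,rcond=None)[0]
    a=o1+d1*s[0];b=o2+d2*s[1];return (a+b)/2,np.linalg.norm(a-b)*1000
def crop(im,x,y,w,h,k):return cv2.resize(im[y:y+h,x:x+w],None,fx=k,fy=k,interpolation=cv2.INTER_CUBIC)
E
python3 - <<'E'
from h import *
s=cv2.imread("pics/side0.png");t=cv2.imread("pics/top0.png")
def quad(im,box,f,name):
    x,y,w,h=box;r=im[y:y+h,x:x+w].astype(int)
    m=f(r).astype(np.uint8);n,l,st,ce=cv2.connectedComponentsWithStats(m)
    if n<2: print(name,'none');return
    i=1+np.argmax(st[1:,4]);m=(l==i).astype(np.uint8)
    c=max(cv2.findContours(m,0,1)[0],key=cv2.contourArea)
    rr=cv2.minAreaRect(c);hull=cv2.convexHull(c)
    ap=cv2.approxPolyDP(hull,3,True)[:,0]+[x,y]
    print(name,st[i][4],(np.array(rr[0])+[x,y]).round(1),np.round(rr[1],1),round(rr[2],1),ap.tolist())
lum=lambda r:r.mean(2)
for p in [(300,262),(305,245),(302,285)]:print('s',p,s[p[1],p[0]])
for p in [(360,208),(342,212),(358,206),(239,205),(239,175),(240,183)]:print('t',p,t[p[1],p[0]])
for p in [(267,168),(265,173),(260,165),(250,195)]:print('s',p,s[p[1],p[0]])
quad(s,(230,150,75,95),lambda r:lum(r)>160,'well top side')
quad(t,(205,150,70,70),lambda r:lum(r)>165,'well top top')
quad(s,(275,235,60,80),lambda r:lum(r)<38,'flange side')
quad(t,(330,185,60,50),lambda r:lum(r)<48,'flange top')
quad(t,(345,195,30,25),lambda r:lum(r)<30,'handle top')
cv2.imwrite("pics/hm.png",np.hstack([crop(t,330,185,50,45,8),cv2.convertScaleAbs(crop(t,330,185,50,45,8),alpha=2.5)]))
cv2.imwrite("pics/hs.png",cv2.convertScaleAbs(crop(s,275,235,60,50,10),alpha=2.5))
cv2.imwrite("pics/bore.png",cv2.convertScaleAbs(crop(t,220,160,40,40,14),alpha=2,beta=-150))
E
```

```text
s (300, 262) [23 22 21]
s (305, 245) [29 26 31]
s (302, 285) [52 54 58]
t (360, 208) [10 10 10]
t (342, 212) [44 44 47]
t (358, 206) [19 21 19]
t (239, 205) [50 49 51]
t (239, 175) [84 84 83]
t (240, 183) [142 129 118]
s (267, 168) [103 107 110]
s (265, 173) [103 106 110]
s (260, 165) [174 168 165]
s (250, 195) [ 96  98 102]
well top side 633 [265.3 171.1] [27.3 42.5] 63.4 [[290, 173], [260, 187], [241, 169], [269, 156]]
well top top 30 [228.  195.5] [ 5.8 12.5] 26.6 [[229, 189], [232, 194], [223, 200]]
flange side 688 [302.7 260.4] [27.1 28.3] 48.6 [[304, 242], [321, 261], [302, 277], [284, 259]]
flange top 747 [353.5 209. ] [23.4 34.6] 74.7 [[366, 194], [373, 215], [340, 222], [337, 206], [346, 199]]
handle top 45 [358.6 207.5] [8. 6.] 66.8 [[360, 203], [363, 210], [357, 211], [355, 205]]
```

View pics/hm.png

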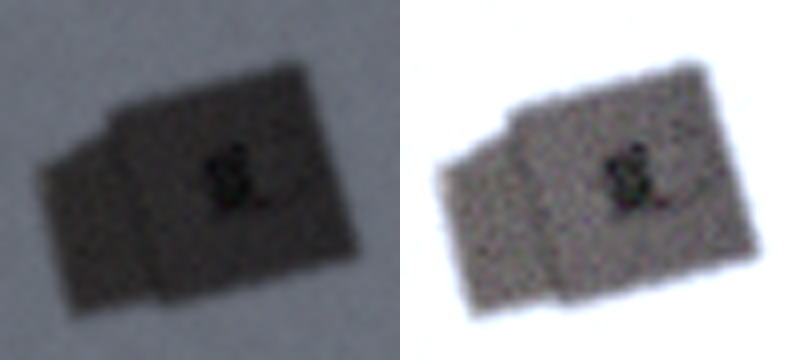

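View pics/hs.png

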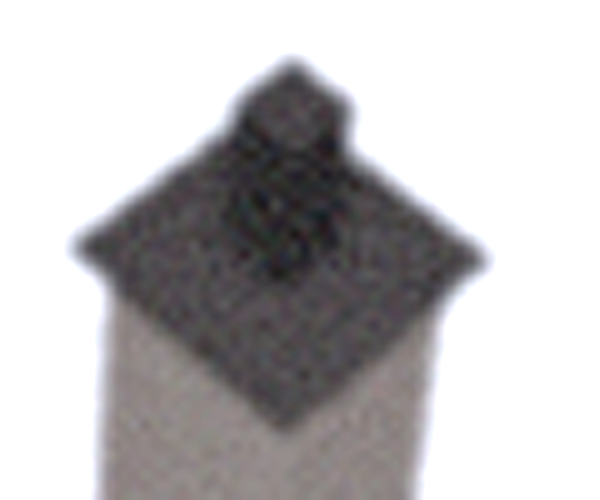

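View pics/bore.png

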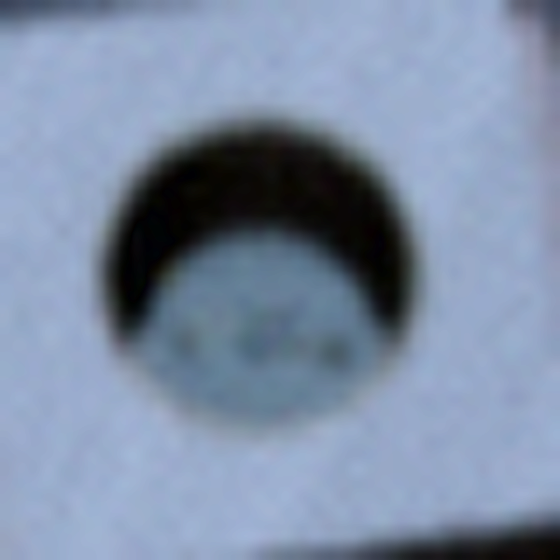

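Run:
```python
from h import *
np.set_printoptions(precision=4,suppress=True)
def un(pts,o,k):return [(o[0]+(u+.5)/k-.5,o[1]+(v+.5)/k-.5) for u,v in pts]
ft=un([(110,110),(305,65),(355,250),(160,305)],(330,185),8)
fs=un([(75,247),(485,262),(285,430)],(275,235),10)
P=np.array([plane("top",p,.130) for p in ft]);print(P,P.mean(0),[np.linalg.norm(P[i]-P[i-1]) for i in range(4)],[np.degrees(np.arctan2(*(P[i]-P[i-1])[[1,0]])) for i in range(4)])
for p in fs:print('side flange',plane("side",p,.130))
# correspond: top crop left-up(110,110)= +x+y ; 
for i,j in [(3,0),(0,None),(2,0),(1,1),(3,2),(2,2),(1,0)]:
    if j is not None: print(i,j,tri(ft[i],fs[j]))
hs=un([(295,58),(350,108),(240,105),(295,150)],(275,235),10)
Q=np.array([plane("side",p,.175) for p in hs]);print('handle side',Q,Q.mean(0))
print('handle top', plane("top",(358.7,207.3),.175))
b=un([(260,274)],(220,160),14)[0];print('bore top',plane("top",b,.13))
bs=un([(202,135)],(225,145),5)[0];print('bore side',plane("side",bs,.13),tri(b,bs))
w=un([(73,125),(212,55),(335,150),(185,222)],(225,145),5)
W=np.array([plane("side",p,.13) for p in w]);print('well side',W,W.mean(0))
w=un([(75,87),(278,58),(308,260),(110,290)],(200,145),5)
W2=np.array([plane("top",p,.13) for p in w]);print('well top',W2,W2.mean(0),[np.degrees(np.arctan2(*(W2[i]-W2[i-1])[[1,0]])) for i in range(4)])
L=un([(185,343),(330,350)],(220,160),14)
for z in (.04,.05,.06,.07):
    A=[plane("top",p,z) for p in L];print(z,(A[0]+A[1])/2,(A[0]-A[1])*1000)
tr=un([(55,40),(345,45),(335,370),(40,362)],(105,140),5)
T=np.array([plane("top",p,.028) for p in tr]);print('tray',T,T.mean(0),[np.linalg.norm(T[i]-T[i-1]) for i in range(4)])
ts=un([(447,147-0),(540,292)],(190-80,120),5)
for p in ts+[un([(680-400,70)],(190,120),5)[0]]:print('tray side',plane("side",p,.028))
print('jar',plane("top",un([(215,92)],(105,140),5)[0],.045))
```

```text
[[ 0.5049 -0.2504  0.13  ]
 [ 0.5199 -0.3076  0.13  ]
 [ 0.4664 -0.321   0.13  ]
 [ 0.4488 -0.2643  0.13  ]] [ 0.485  -0.2858  0.13  ] [np.float64(0.0577939471738545), np.float64(0.05907482952933095), np.float64(0.0552263816719629), np.float64(0.05936476688910663)] [np.float64(13.86610430925698), np.float64(-75.29874505789483), np.float64(-165.92940992189043), np.float64(107.17740954294001)]
side flange [ 0.448  -0.2703  0.13  ]
side flange [ 0.519  -0.3099  0.13  ]
side flange [ 0.4628 -0.3271  0.13  ]
3 0 (array([ 0.4499, -0.266 ,  0.1239]), np.float64(1.0211827727464342))
2 0 (array([ 0.4462, -0.3025,  0.1738]), np.float64(31.24567992621454))
1 1 (array([ 0.5204, -0.3083,  0.1274]), np.float64(0.005553298753421169))
3 2 (array([ 0.4713, -0.2863,  0.0692]), np.float64(35.1886073327193))
2 2 (array([ 0.4666, -0.3229,  0.1228]), np.float64(1.308131750398027))
1 0 (array([ 0.4781, -0.2894,  0.1538]), np.float64(76.67953327425462))
handle side [[ 0.4901 -0.2795  0.175 ]
 [ 0.4931 -0.2951  0.175 ]
 [ 0.4746 -0.285   0.175 ]
 [ 0.4783 -0.2993  0.175 ]] [ 0.484  -0.2897  0.175 ]
handle to
[... 497 characters left out ...]
t64(-79.74137738809539), np.float64(-170.31290501312722), np.float64(100.46819117686566)]
0.04 [ 0.5462 -0.0047  0.04  ] [ 0.4489 26.1208  0.    ]
0.05 [ 0.5444 -0.0048  0.05  ] [ 0.4449 25.8852  0.    ]
0.06 [ 0.5426 -0.0049  0.06  ] [ 0.4408 25.6497  0.    ]
0.07 [ 0.5409 -0.005   0.07  ] [ 0.4368 25.4141  0.    ]
tray [[0.634  0.3121 0.028 ]
 [0.6364 0.1638 0.028 ]
 [0.4684 0.1591 0.028 ]
 [0.468  0.3062 0.028 ]] [0.5517 0.2353 0.028 ] [np.float64(0.16605044121857596), np.float64(0.14832300132955145), np.float64(0.1680107111872913), np.float64(0.14706450728832532)]
tray side [0.4645 0.293  0.028 ]
tray side [0.4642 0.1375 0.028 ]
tray side [0.6285 0.3034 0.028 ]
jar [0.6054 0.225  0.045 ]
```

Emit:
play_rows(targets=[[[14,-40,2],[0,0,0.1],100],[[14,-40,2],[0,0,0.1],100],[[14,-40,2],[0,0,0.1],100]])

```text
time_s: 0.35
position: [0.2577, 0.3613, 0.2404]
ee_rot: [0.054, 0.999, -0.003, -0.002]
ft_force: [1.2, 0.1, -0.1]
opening: 0.0855
```

```bash
cat >> h.py <<'E'
def st():
    s=manip.state();x,y,z,w=s["ee_rot"]
    from scipy.spatial.transform import Rotation as R
    M=R.from_quat(s["ee_rot"]).as_matrix()
    print("t %.2f"%s["time_s"],"pos",(s["position"]*1000).round(1),"tau %.2f"%np.degrees(np.arctan2(M[1,1],M[0,1])),"zdir",M[:,2].round(4),"F",s["ft_force"].round(1),"T",s["ft_torque"].round(2),"open %.1f"%(s["opening"]*1000),"j",s["joints"].round(2))
    return s,M
E
python3 -c "
from h import *
st()"
```

```text
t 0.35 pos [257.7 361.3 240.4] tau 83.79 zdir [-0.0035 -0.0053 -1.    ] F [ 1.2  0.1 -0.1] T [-0.07 -0.08  0.05] open 85.5 j [ 0.95 -0.02 -0.19  1.41 -0.    1.06]
```

Emit:
play_rows(targets=[[[13,-38,1],[0,0,0.03],100],[[13,-38,1],[0,0,0.03],100],[[13,-38,1],[0,0,0.03],100],[[13,-38,1],[0,0,0.03],100],[[13,-38,1],[0,0,0.03],100],[[13,-38,1],[0,0,0.03],100],[[13,-38,1],[0,0,0.03],100],[[13,-38,1],[0,0,0.03],100],[[13,-38,1],[0,0,0.03],100],[[13,-38,1],[0,0,0.03],100]])

```text
time_s: 1.18
position: [0.3851, -0.0359, 0.2486]
ee_rot: [-0.109, 0.994, -0.004, -0.001]
ft_force: [1.3, 0.8, 0.6]
opening: 0.0855
```

```bash
python3 -c "
from h import *
st()"
```

```text
t 1.18 pos [385.1 -35.9 248.6] tau 102.51 zdir [-9.0e-04 -8.3e-03 -1.0e+00] F [1.3 0.8 0.6] T [ 0.04 -0.07  0.03] open 85.5 j [-0.09 -0.13 -0.28  1.43 -0.01 -0.31]
```

Emit:
play_rows(targets=[[[14,-36,0],[0.003,0,0.01],100],[[14,-36,0],[0.003,0,0.01],100],[[14,-36,0],[0.003,0,0.01],100],[[14,-36,0],[0.003,0,0],100],[[14,-36,0],[0,0,0],60],[[14,-36,0],[0,0,0],60],[[13,-32,0],[0,0,0],60],[[0,0,0],[0,0,0],60],[[0,0,0],[0,0,0],60]])

```text
time_s: 1.93
position: [0.4827, -0.3062, 0.2433]
ee_rot: [-0.119, 0.993, 0.004, -0.002]
ft_force: [-0.9, 0.4, -0.3]
opening: 0.0513
```

```bash
python3 -c "
from h import *
st()
for n in C: cv2.imwrite('pics/%s1.png'%n,cams.grab_frame(n))
s=cv2.imread('pics/side1.png');t=cv2.imread('pics/top1.png')
cv2.imwrite('pics/g1.png',cv2.convertScaleAbs(np.hstack([crop(s,260,190,80,80,5),crop(t,320,165,80,80,5)]),alpha=1.8))"
```

```text
t 1.93 pos [ 482.7 -306.2  243.3] tau 103.70 zdir [-0.0044  0.0067 -1.    ] F [-0.9  0.4 -0.3] T [ 0.05  0.02 -0.04] open 51.3 j [-0.57  0.22  0.08  1.44  0.   -0.81]
```

View pics/g1.png

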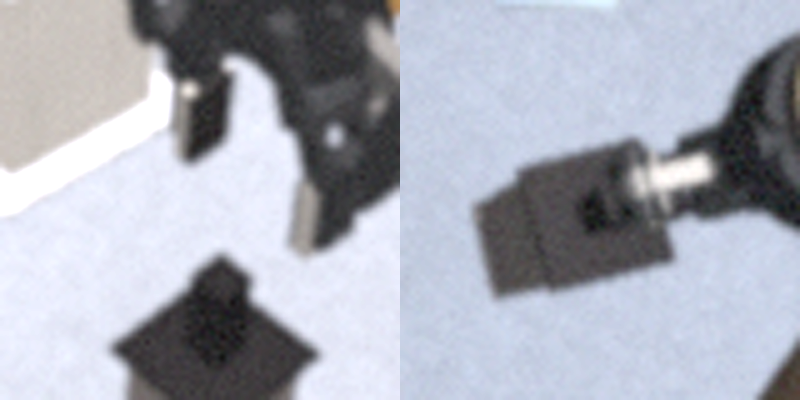

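Emit:
play_rows(targets=[[[1,9,0],[-0.006,-0.004,0.02],60],[[1,9,0],[0,0,0],60],[[0,0,0],[0,0,0],60],[[0,0,0],[0,0,0],60]])

```text
time_s: 2.37
position: [0.4835, -0.2806, 0.2447]
ee_rot: [-0.133, 0.991, 0.0, 0.0]
ft_force: [-0.1, 0.7, 0.0]
opening: 0.051
```

```bash
python3 -c "
from h import *
s,M=st()
for n in C: cv2.imwrite('pics/%s2.png'%n,cams.grab_frame(n))
a=cv2.imread('pics/side2.png');t=cv2.imread('pics/top2.png')
p=s['position']
for o in (.0255,-.0255):
  for d in (0.008,0.0,-.006): print(proj('side',p+M[:,1]*o+M[:,2]*d),proj('top',p+M[:,1]*o+M[:,2]*d))
cv2.imwrite('pics/g2.png',cv2.convertScaleAbs(np.hstack([crop(a,270,190,80,80,5),crop(t,320,165,80,80,5)]),alpha=1.8))"
```

```text
t 2.37 pos [ 483.5 -280.6  244.7] tau 105.32 zdir [ 7.e-04  3.e-04 -1.e+00] F [-0.1  0.7  0. ] T [-0.01  0.03 -0.03] open 51.0 j [-0.53  0.19  0.05  1.43  0.   -0.79]
[293.47597141 212.44917423] [357.98627491 204.40842958]
[293.67025691 209.40958636] [359.01170562 203.89996913]
[293.81777542 207.10166586] [359.79239912 203.51286178]
[313.5748788  227.38316466] [381.40234687 198.69758746]
[313.92383897 224.33328491] [382.6240387  198.14223413]
[314.18892816 222.0164298 ] [383.55409968 197.71944955]
```

View pics/g2.png

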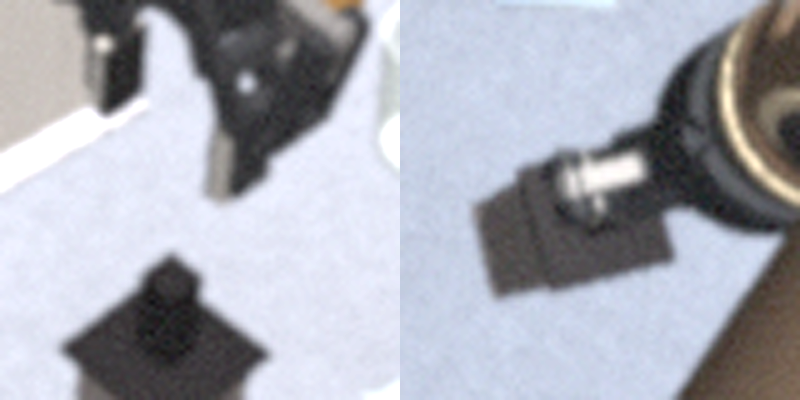

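Emit:
play_rows(targets=[[[0.5,-4,-15],[0,0,0],60],[[0.5,-3,-15],[0,0,0],60],[[0,-1,-15],[0,0,0],60],[[0,0,-15],[0,0,0],60],[[0,0,-10],[0,0,0],60],[[0,0,-6],[0,0,0],60],[[0,0,0],[0,0,0],60],[[0,0,0],[0,0,0],60]])

```text
time_s: 3.13
position: [0.4854, -0.2883, 0.1693]
ee_rot: [-0.134, 0.991, -0.002, 0.003]
ft_force: [-0.2, 0.7, 0.4]
opening: 0.0512
```

```bash
python3 -c "
from h import *
s,M=st()
for n in C: cv2.imwrite('pics/%s3.png'%n,cams.grab_frame(n))
a=cv2.imread('pics/side3.png');t=cv2.imread('pics/top3.png')
cv2.imwrite('pics/g3.png',cv2.convertScaleAbs(np.hstack([crop(a,270,210,80,80,5),crop(t,320,165,80,80,5)]),alpha=1.8))"
```

```text
t 3.13 pos [ 485.4 -288.3  169.3] tau 105.44 zdir [ 0.0068 -0.004  -1.    ] F [-0.2  0.7  0.4] T [-0.01  0.02 -0.  ] open 51.2 j [-0.54  0.2  -0.1   1.26  0.   -0.81]
```

View pics/g3.png

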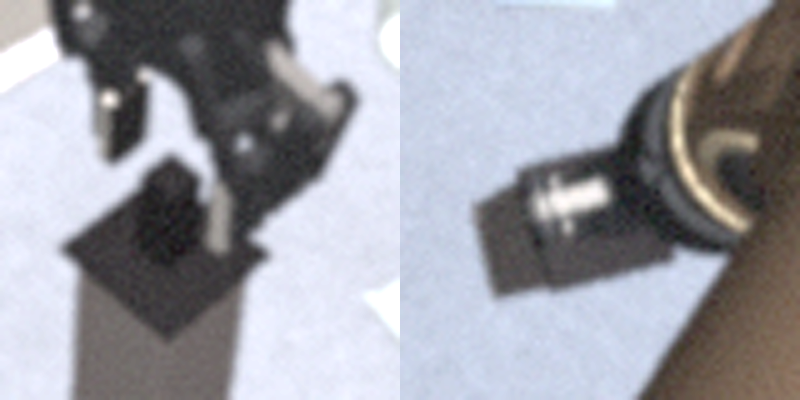

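Emit:
play_rows(targets=[[[0,-0.5,-8],[0.004,0.007,-0.005],60],[[0,0,-7],[0,0,0],60],[[0,0,-4],[0,0,0],60],[[0,0,-2],[0,0,0],60],[[0,0,0],[0,0,0],60],[[0,0,0],[0,0,0],60]])

```text
time_s: 3.73
position: [0.4867, -0.2896, 0.1484]
ee_rot: [-0.132, 0.991, -0.001, 0.001]
ft_force: [0.0, 0.1, 1.3]
opening: 0.0512
```

```bash
python3 -c "
from h import *
s,M=st()"
```

```text
t 3.73 pos [ 486.7 -289.6  148.4] tau 105.12 zdir [ 0.0025 -0.0016 -1.    ] F [0.  0.1 1.3] T [-0.02  0.01 -0.02] open 51.2 j [-0.54  0.22 -0.13  1.22 -0.   -0.8 ]
```

Emit:
play_rows(targets=[[[-1,0,-2],[0.002,0.002,0],60],[[-1,0,-1.5],[0,0,0],30],[[0,0,0],[0,0,0],0],[[0,0,0],[0,0,0],0],[[0,0,0],[0,0,0],0],[[0,0,0],[0,0,0],0],[[0,0,0],[0,0,0],0],[[0,0,0],[0,0,0],0]])

```text
time_s: 4.4
position: [0.4845, -0.2896, 0.145]
ee_rot: [-0.132, 0.991, 0.0, 0.0]
ft_force: [-0.8, -0.1, -0.4]
opening: 0.0176
```

```bash
python3 -c "
from h import *
s,M=st()
for n in C: cv2.imwrite('pics/%s4.png'%n,cams.grab_frame(n))
a=cv2.imread('pics/side4.png');t=cv2.imread('pics/top4.png')
cv2.imwrite('pics/g4.png',cv2.convertScaleAbs(np.hstack([crop(a,270,210,80,80,5),crop(t,320,165,80,80,5)]),alpha=1.8))"
```

```text
t 4.40 pos [ 484.5 -289.6  145. ] tau 105.12 zdir [ 8.e-04  5.e-04 -1.e+00] F [-0.8 -0.1 -0.4] T [ 0.01  0.03 -0.01] open 17.6 j [-0.54  0.21 -0.14  1.22  0.   -0.8 ]
```

View pics/g4.png

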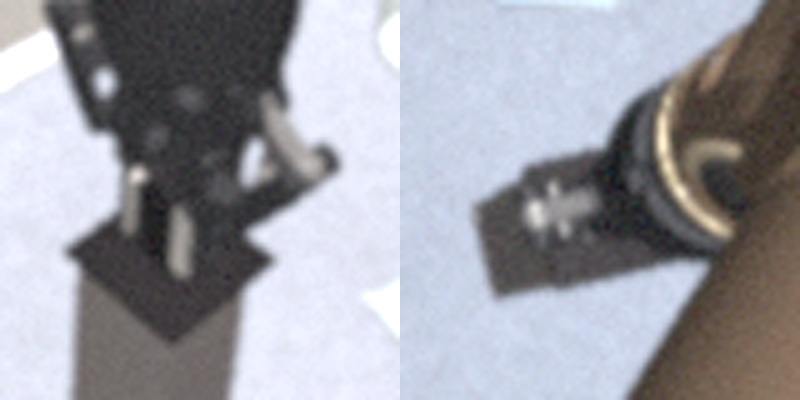

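The handle is gripped: opening 17.6 mm, TCP z 145 mm, so the hook origin is 135 mm below the TCP. Next I lift it straight up.

Emit:
play_rows(targets=[[[0,0,8],[0,0,0],0],[[0,0,12],[0,0,0],0],[[0,0,16],[0,0,0],0],[[0,0,18],[0,0,0],0],[[0,0,18],[0,0,0],0],[[0,0,18],[0,0,0],0],[[0,0,18],[0,0,0],0],[[0,0,16],[0,0,0],0],[[0,0,10],[0,0,0],0],[[0,0,0],[0,0,0],0]])

```text
time_s: 5.33
position: [0.4823, -0.2883, 0.2884]
ee_rot: [-0.132, 0.991, 0.001, -0.0]
ft_force: [-0.1, 0.7, -0.7]
opening: 0.0174
```

```bash
python3 -c "
from h import *
s,M=st()"
```

```text
t 5.33 pos [ 482.3 -288.3  288.4] tau 105.13 zdir [-0.0011  0.0013 -1.    ] F [-0.1  0.7 -0.7] T [-0.   -0.05 -0.02] open 17.4 j [-0.54  0.21  0.16  1.53  0.   -0.8 ]
```

Emit:
play_rows(targets=[[[0,0,10],[0,0,0],0],[[0,0,10],[0,0,0],0],[[0,0,6],[0,0,0],0],[[0,0,0],[0,0,0],0],[[0,0,0],[0,0,0],0]])

```text
time_s: 5.75
position: [0.4822, -0.2883, 0.3153]
ee_rot: [-0.132, 0.991, 0.001, -0.0]
ft_force: [-0.5, 0.5, -0.6]
opening: 0.017
```

```bash
python3 -c "
from h import *
s,M=st()
for n in C: cv2.imwrite('pics/%s5.png'%n,cams.grab_frame(n))
a=cv2.imread('pics/side5.png');t=cv2.imread('pics/top5.png')
p=s['position'];print(proj('side',p-[0,0,.135]),proj('top',p-[0,0,.135]))
cv2.imwrite('pics/g5.png',cv2.convertScaleAbs(np.hstack([crop(a,280,190,50,75,8),crop(t,330,175,50,75,8)]),alpha=1.8))"
```

```text
t 5.75 pos [ 482.2 -288.3  315.3] tau 105.13 zdir [-9.0e-04  1.1e-03 -1.0e+00] F [-0.5  0.5 -0.6] T [-0.01  0.   -0.04] open 17.0 j [-0.54  0.21  0.23  1.59  0.   -0.8 ]
[303.01297498 243.03607168] [365.81134204 205.74980794]
```

View pics/g5.png

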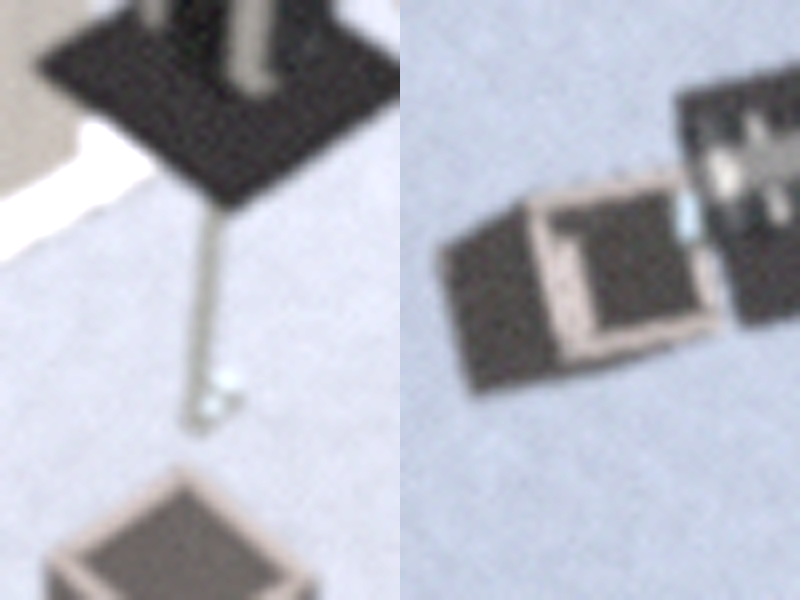

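The toe shows in both views. In the side view it runs from (304,243) toward the upper right, and in the top view it points up-image from the shaft at (366,205), so hook +x is about +15° in the world. It will enter the bore on the −x side and slide toward +x.

Emit:
play_rows(targets=[[[2,15,0],[0,0,-0.02],0],[[4,28,0],[0,0,-0.03],0],[[4,30,0],[0,0,-0.03],0],[[4,30,0],[0,0,-0.03],0],[[4,30,0],[0,0,-0.03],0],[[4,30,0],[0,0,-0.03],0],[[4,30,0],[0,0,-0.03],0],[[4,30,0],[0,0,-0.03],0],[[4,25,0],[0,0,-0.03],0],[[2,12,0],[0,0,-0.02],0]])

```text
time_s: 6.68
position: [0.515, -0.0201, 0.3058]
ee_rot: [0.019, 1.0, 0.003, -0.006]
ft_force: [-1.0, -1.3, -1.1]
opening: 0.0173
```

Emit:
play_rows(targets=[[[0,0,0],[0,0,0],0],[[0,0,0],[0,0,0],0]])

```text
time_s: 6.85
position: [0.5147, -0.0171, 0.3043]
ee_rot: [0.017, 1.0, 0.003, -0.007]
ft_force: [0.9, -1.3, -1.0]
opening: 0.017
```

```bash
python3 -c "
from h import *
s,M=st()"
```

```text
t 6.85 pos [514.7 -17.1 304.3] tau 88.08 zdir [-0.0145  0.0067 -0.9999] F [ 0.9 -1.3 -1. ] T [-0.02  0.   -0.02] open 17.0 j [-0.04  0.13  0.11  1.56  0.01 -0.  ]
```

Emit:
play_rows(targets=[[[2,4,-8],[-0.003,-0.007,0.008],0],[[2,4,-8],[-0.003,-0.007,0.008],0],[[2,2,-6],[0,0,0],0],[[0,0,0],[0,0,0],0],[[0,0,0],[0,0,0],0]])

```text
time_s: 7.27
position: [0.5202, -0.0095, 0.2794]
ee_rot: [0.009, 1.0, -0.0, -0.001]
ft_force: [0.7, 0.7, -0.4]
opening: 0.0172
```

```bash
python3 -c "
from h import *
s,M=st()
for n in C: cv2.imwrite('pics/%s6.png'%n,cams.grab_frame(n))
a=cv2.imread('pics/side6.png');t=cv2.imread('pics/top6.png')
p=s['position']+M[:,2]*.135;print(p,proj('side',p),proj('top',p))
cv2.imwrite('pics/g6.png',np.hstack([crop(a,240,135,50,75,8),crop(t,215,150,50,75,8)]))"
```

```text
t 7.27 pos [520.2  -9.5 279.4] tau 88.95 zdir [-0.0024 -0.001  -1.    ] F [ 0.7  0.7 -0.4] T [-0.04  0.01 -0.03] open 17.2 j [-0.02  0.12  0.04  1.5  -0.    0.  ]
[ 0.51990113 -0.00964058  0.14441227] [257.25292854 169.81378317] [239.63792289 187.66231976]
```

View pics/g6.png

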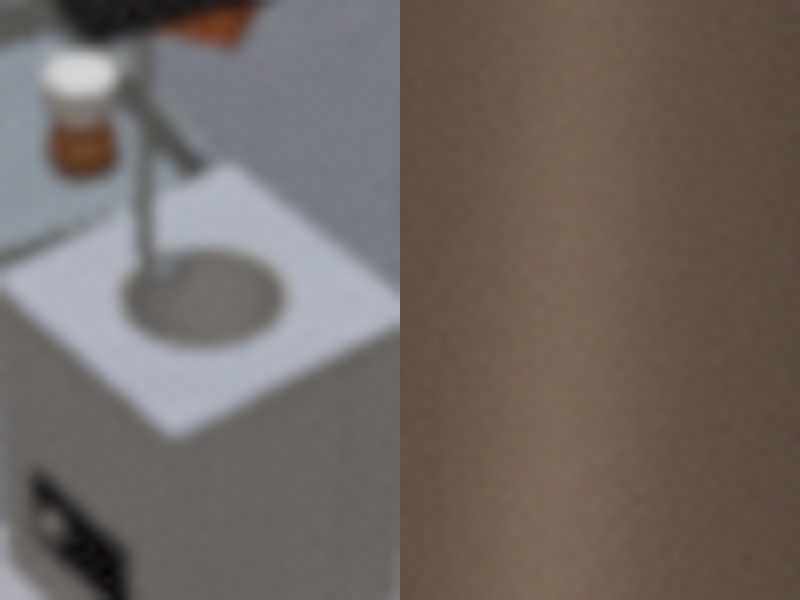

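```bash
python3 -c "
from h import *
a=cv2.imread('pics/side0.png')
# bore ellipse in clean side image
g=a[150:195,235:300].mean(2);m=(g<135).astype(np.uint8)
n,l,s,c=cv2.connectedComponentsWithStats(m)
for i in range(1,n): print(s[i],c[i]+[235,150])
for p in [(264.9,171.8),(264.2,172.7)]: print(plane('side',p,.13))
t=cv2.imread('pics/top0.png')
print([proj('side',(.54+.026*np.cos(k),-.0065+.026*np.sin(k),.13)).round(1) for k in (0,1.57,3.14,4.71)])
"
```

```text
[   0    0   65   45 1703] [271.27950675 174.23840282]
[ 20  16  21  12 197] [264.94923858 171.65989848]
[ 0.5410614  -0.00936512  0.13      ]
[ 0.53792151 -0.01172129  0.13      ]
[array([273.2, 168.3]), array([259.4, 165.5]), array([254.6, 174.3]), array([268.7, 177.3])]
```

Emit:
play_rows(targets=[[[0.5,1,-5],[0.001,-0.002,0],0],[[0,0.5,-8],[0,0,0],0],[[0,0,-8],[0,0,0],0],[[0,0,-6],[0,0,0],0],[[0,0,0],[0,0,0],0],[[0,0,0],[0,0,0],0]])

```text
time_s: 7.87
position: [0.5209, -0.0088, 0.2502]
ee_rot: [0.01, 1.0, 0.0, 0.0]
ft_force: [0.8, -0.9, -0.9]
opening: 0.0177
```

```bash
python3 -c "
from h import *
s,M=st()"
```

```text
t 7.87 pos [520.9  -8.8 250.2] tau 88.86 zdir [ 8.e-04  1.e-04 -1.e+00] F [ 0.8 -0.9 -0.9] T [-0.01  0.01  0.  ] open 17.7 j [-0.02  0.12 -0.02  1.43  0.    0.  ]
```

Emit:
play_rows(targets=[[[-1,0,0],[0,0,0],0],[[-1,0,0],[0,0,0],0],[[-1,0,0],[0,0,0],0],[[-1,0,0],[0,0,0],0]])

```text
time_s: 8.2
position: [0.5172, -0.0087, 0.2504]
ee_rot: [0.01, 1.0, 0.0, 0.001]
ft_force: [2.5, -0.9, -2.4]
opening: 0.0173
```

Emit:
play_rows(targets=[[[-1,0,0],[0,0,0],0],[[-1,0,0],[0,0,0],0]])

```text
time_s: 8.37
position: [0.5164, -0.0085, 0.251]
ee_rot: [0.01, 1.0, 0.0, 0.003]
ft_force: [2.8, 0.7, -2.4]
opening: 0.0177
```

```bash
python3 -c "
from h import *
s,M=st()"
```

```text
t 8.37 pos [516.4  -8.5 251. ] tau 88.88 zdir [ 5.2e-03  7.0e-04 -1.0e+00] F [ 2.8  0.7 -2.4] T [ 0.14 -1.11  0.01] open 17.7 j [-0.02  0.11 -0.04  1.42  0.    0.  ]
```

Emit:
play_rows(targets=[[[2,0,-0.5],[0,0.005,0],0],[[2,2,0],[0,0,0],0],[[1,3,0],[0,0,0],0],[[0,3,0],[0,0,0],0],[[0,1,0],[0,0,0],0],[[0,1,0],[0,0,0],0]])

```text
time_s: 8.87
position: [0.5207, 0.0022, 0.2507]
ee_rot: [0.01, 1.0, 0.0, -0.001]
ft_force: [0.2, -0.3, -1.5]
opening: 0.0174
```

```bash
python3 -c "
from h import *
s,M=st()"
```

```text
t 8.87 pos [520.7   2.2 250.7] tau 88.86 zdir [-2.6e-03  2.0e-04 -1.0e+00] F [ 0.2 -0.3 -1.5] T [-0.01  0.02  0.01] open 17.4 j [ 0.    0.12 -0.02  1.43  0.    0.02]
```

Emit:
play_rows(targets=[[[0,1,0],[0,0,0],0],[[0,1,0],[0,0,0],0]])

```text
time_s: 9.03
position: [0.5204, 0.0046, 0.2506]
ee_rot: [0.01, 1.0, 0.0, -0.002]
ft_force: [0.0, -0.4, -1.0]
opening: 0.0175
```

Emit:
play_rows(targets=[[[0,1,0],[0,0,0],0],[[0,1,0],[0,0,0],0]])

```text
time_s: 9.2
position: [0.5207, 0.0064, 0.2507]
ee_rot: [0.01, 1.0, -0.001, -0.001]
ft_force: [1.2, -2.0, -0.7]
opening: 0.0175
```

```bash
python3 -c "
from h import *
s,M=st()"
```

```text
t 9.20 pos [520.7   6.4 250.7] tau 88.88 zdir [-0.0025 -0.0012 -1.    ] F [ 1.2 -2.  -0.7] T [-0.36 -0.33  0.  ] open 17.5 j [ 0.01  0.12 -0.02  1.43 -0.    0.03]
```

Emit:
play_rows(targets=[[[0,-3,0],[0,-0.0025,0],0],[[0,-4,0],[0,0,0],0],[[0,-4,0],[0,0,0],0],[[0,-4,0],[0,0,0],0],[[0,-2,0],[0,0,0],0],[[0,-1,0],[0,0,0],0],[[0,-1,0],[0,0,0],0]])

```text
time_s: 9.78
position: [0.5201, -0.0145, 0.2507]
ee_rot: [0.01, 1.0, -0.0, -0.0]
ft_force: [-0.1, 0.3, -0.8]
opening: 0.0174
```

```bash
python3 -c "
from h import *
s,M=st()"
```

```text
t 9.78 pos [520.1 -14.5 250.7] tau 88.86 zdir [-4.e-04 -3.e-04 -1.e+00] F [-0.1  0.3 -0.8] T [-0.01  0.02 -0.06] open 17.4 j [-0.03  0.12 -0.02  1.43 -0.   -0.01]
```

Emit:
play_rows(targets=[[[0,-1,0],[0,0,0],0],[[0,-1,0],[0,0,0],0]])

```text
time_s: 9.95
position: [0.5201, -0.0169, 0.2507]
ee_rot: [0.01, 1.0, -0.0, -0.0]
ft_force: [-0.1, 1.0, -0.4]
opening: 0.0173
```

Emit:
play_rows(targets=[[[0,-1,0],[0,0,0],0],[[0,-1,0],[0,0,0],0]])

```text
time_s: 10.12
position: [0.5204, -0.0181, 0.2508]
ee_rot: [0.01, 1.0, 0.001, 0.0]
ft_force: [0.3, 1.8, -0.4]
opening: 0.0174
```

```bash
python3 -c "
from h import *
s,M=st()"
```

```text
t 10.12 pos [520.4 -18.1 250.8] tau 88.86 zdir [ 2.0e-04  2.5e-03 -1.0e+00] F [ 0.3  1.8 -0.4] T [ 0.81 -0.23 -0.04] open 17.4 j [-0.04  0.12 -0.02  1.43  0.   -0.02]
```

Touching the wall on three sides puts the bore axis at (540.8, −5.7) mm. I'll place the shaft at x = 522.3, y = −5.7 and go down.

Emit:
play_rows(targets=[[[1,4,0],[-0.0025,0,0],0],[[1,4,-4],[0,0,0],0],[[0,3,-6],[0,0,0],0],[[0,1,-7],[0,0,0],0],[[0,0,-6],[0,0,0],0],[[0,0,-3],[0,0,0],0],[[0,0,0],[0,0,0],0],[[0,0,0],[0,0,0],0]])

```text
time_s: 10.78
position: [0.5218, -0.0049, 0.2206]
ee_rot: [0.009, 1.0, -0.001, -0.001]
ft_force: [0.3, 0.7, -1.7]
opening: 0.0177
```

```bash
python3 -c "
from h import *
s,M=st()"
```

```text
t 10.78 pos [521.8  -4.9 220.6] tau 88.92 zdir [-0.0023 -0.0026 -1.    ] F [ 0.3  0.7 -1.7] T [ 0.01 -0.    0.02] open 17.7 j [-0.01  0.12 -0.08  1.37 -0.    0.01]
```

Emit:
play_rows(targets=[[[0.5,-0.5,-4],[0.0026,-0.0023,0],0],[[0,0,-4],[0,0,0],0],[[0,0,-3],[0,0,0],0],[[0,0,-2],[0,0,0],0],[[0,0,-2],[0,0,0],0]])

```text
time_s: 11.2
position: [0.5227, -0.0059, 0.2049]
ee_rot: [0.01, 1.0, 0.0, 0.001]
ft_force: [-0.1, -0.3, -1.2]
opening: 0.0172
```

Emit:
play_rows(targets=[[[0,0,-1],[0,0,0],0],[[0,0,-1],[0,0,0],0]])

```text
time_s: 11.37
position: [0.5226, -0.0061, 0.2025]
ee_rot: [0.01, 1.0, 0.0, 0.001]
ft_force: [0.2, 1.2, -2.4]
opening: 0.0176
```

```bash
python3 -c "
from h import *
s,M=st()"
```

```text
t 11.37 pos [522.6  -6.1 202.5] tau 88.87 zdir [ 0.0013  0.     -1.    ] F [ 0.2  1.2 -2.4] T [ 0.02 -0.01  0.02] open 17.6 j [-0.01  0.12 -0.12  1.32  0.    0.01]
```

Emit:
play_rows(targets=[[[0,0,-1],[0,0,0],0],[[0,0,-1],[0,0,0],0],[[0,0,-1],[0,0,0],0]])

```text
time_s: 11.62
position: [0.5227, -0.006, 0.1994]
ee_rot: [0.01, 1.0, 0.0, 0.001]
ft_force: [0.1, -0.7, -2.2]
opening: 0.0173
```

Emit:
play_rows(targets=[[[0,0,-1],[0,0,0],0],[[0,0,-1],[0,0,0],0],[[0,0,-1],[0,0,0],0]])

```text
time_s: 11.87
position: [0.5228, -0.006, 0.1962]
ee_rot: [0.01, 1.0, 0.0, 0.001]
ft_force: [0.0, 0.3, -0.2]
opening: 0.0174
```

Emit:
play_rows(targets=[[[0,0,-1],[0,0,0],0],[[0,0,-1],[0,0,0],0],[[0,0,-1],[0,0,0],0]])

```text
time_s: 12.12
position: [0.5232, -0.006, 0.1953]
ee_rot: [0.01, 1.0, 0.0, 0.002]
ft_force: [-2.5, -0.1, 6.0]
opening: 0.0175
```

Emit:
play_rows(targets=[[[0,0,0.5],[0,0,0],0],[[0,0,0],[0,0,0],0]])

```text
time_s: 12.28
position: [0.5233, -0.006, 0.1964]
ee_rot: [0.01, 1.0, 0.0, 0.003]
ft_force: [0.1, -0.4, -1.3]
opening: 0.0171
```

```bash
python3 -c "
from h import *
s,M=st();print(s['position']+M[:,2]*.135)"
```

```text
t 12.28 pos [523.3  -6.  196.4] tau 88.88 zdir [ 0.0058 -0.     -1.    ] F [ 0.1 -0.4 -1.3] T [-0.04  0.04  0.04] open 17.1 j [-0.01  0.12 -0.14  1.31  0.    0.01]
[ 0.5240451  -0.0059826   0.06136888]
```

Emit:
play_rows(targets=[[[0,0,0.2],[0,0.006,0],0],[[1,0,0],[0,0,0],0],[[1,0,0],[0,0,0],0],[[0,0,0],[0,0,0],0]])

```text
time_s: 12.62
position: [0.5255, -0.006, 0.1961]
ee_rot: [0.01, 1.0, -0.0, -0.001]
ft_force: [-0.1, 0.1, -1.6]
opening: 0.0172
```

```bash
python3 -c "
from h import *
s,M=st();print(s['position']+M[:,2]*.135)"
```

```text
t 12.62 pos [525.5  -6.  196.1] tau 88.87 zdir [-0.0014 -0.     -1.    ] F [-0.1  0.1 -1.6] T [-0.    0.04  0.02] open 17.2 j [-0.01  0.13 -0.13  1.31 -0.    0.01]
[ 0.52529335 -0.00598771  0.06105356]
```

Emit:
play_rows(targets=[[[0,0,0.4],[0,-0.001,0],0],[[1,0,0],[0,0,0],0],[[1,0,0],[0,0,0],0],[[1,0,0],[0,0,0],0]])

```text
time_s: 12.95
position: [0.5286, -0.006, 0.196]
ee_rot: [0.01, 1.0, -0.0, -0.001]
ft_force: [1.0, -0.2, -0.4]
opening: 0.0174
```

Emit:
play_rows(targets=[[[1,0,0],[0,0,0],0],[[1,0,0],[0,0,0],0]])

```text
time_s: 13.12
position: [0.5308, -0.006, 0.1959]
ee_rot: [0.01, 1.0, -0.0, -0.001]
ft_force: [0.0, 0.6, -1.3]
opening: 0.0175
```

```bash
python3 -c "
from h import *
s,M=st();print(s['position']+M[:,2]*.135)"
```

```text
t 13.12 pos [530.8  -6.  195.9] tau 88.87 zdir [-0.0012  0.     -1.    ] F [ 0.   0.6 -1.3] T [-0.03  0.04  0.06] open 17.5 j [-0.01  0.14 -0.12  1.31 -0.    0.01]
[ 0.53067887 -0.00596867  0.06091845]
```

Emit:
play_rows(targets=[[[1,0,0.2],[0,0,0],0],[[1,0,0.1],[0,0,0],0],[[1,0,0.1],[0,0,0],0]])

```text
time_s: 13.37
position: [0.5342, -0.006, 0.1963]
ee_rot: [0.01, 1.0, -0.0, -0.001]
ft_force: [0.0, -0.2, -1.3]
opening: 0.017
```

Emit:
play_rows(targets=[[[0.7,0,0],[0,0,0],0],[[0.5,0,0],[0,0,0],0],[[0,0,0],[0,0,0],0]])

```text
time_s: 13.62
position: [0.5358, -0.006, 0.1963]
ee_rot: [0.01, 1.0, -0.0, -0.001]
ft_force: [0.0, 0.8, -0.3]
opening: 0.0173
```

```bash
python3 -c "
from h import *
s,M=st();print(s['position']+M[:,2]*.135)"
```

```text
t 13.62 pos [535.8  -6.  196.3] tau 88.88 zdir [-0.0012 -0.     -1.    ] F [ 0.   0.8 -0.3] T [0.03 0.04 0.02] open 17.3 j [-0.01  0.15 -0.11  1.32 -0.    0.01]
[ 0.53565118 -0.00599751  0.06129191]
```

Emit:
play_rows(targets=[[[0,0,1.5],[0,0,0],0],[[0,0,1.5],[0,0,0],0],[[0,0,1],[0,0,0],0],[[0,0,1],[0,0,0],0]])

```text
time_s: 13.95
position: [0.5356, -0.006, 0.2016]
ee_rot: [0.01, 1.0, -0.0, -0.001]
ft_force: [-0.6, 0.2, -0.1]
opening: 0.0178
```

Emit:
play_rows(targets=[[[0,0,0.7],[0,0,0],0],[[0,0,0.7],[0,0,0],0]])

```text
time_s: 14.12
position: [0.5353, -0.006, 0.2024]
ee_rot: [0.01, 1.0, -0.0, -0.001]
ft_force: [1.2, 0.9, -7.8]
opening: 0.0174
```

```bash
python3 -c "
from h import *
s,M=st();print(s['position']+M[:,2]*.135)"
```

```text
t 14.12 pos [535.3  -6.  202.4] tau 88.87 zdir [-0.0029  0.     -1.    ] F [ 1.2  0.9 -7.8] T [ 0.   -0.15  0.02] open 17.4 j [-0.01  0.15 -0.09  1.33 -0.    0.01]
[ 0.53485854 -0.00597522  0.06744313]
```

Emit:
play_rows(targets=[[[0,0,0.8],[0,0,0],0],[[0,0,0.8],[0,0,0],0]])

```text
time_s: 14.28
position: [0.5347, -0.006, 0.2027]
ee_rot: [0.01, 1.0, -0.0, -0.003]
ft_force: [0.8, 0.2, -7.0]
opening: 0.0169
```

Emit:
play_rows(targets=[[[0,0,1],[0,0,0],0],[[0,0,1],[0,0,0],0]])

```text
time_s: 14.45
position: [0.5339, -0.0059, 0.2035]
ee_rot: [0.01, 1.0, 0.0, -0.004]
ft_force: [0.1, -0.7, -9.1]
opening: 0.0172
```

```bash
python3 -c "
from h import *
s,M=st();print(s['position']+M[:,2]*.135)"
```

```text
t 14.45 pos [533.9  -5.9 203.5] tau 88.88 zdir [-8.4e-03  2.0e-04 -1.0e+00] F [ 0.1 -0.7 -9.1] T [ 0.07 -0.11 -0.04] open 17.2 j [-0.01  0.15 -0.09  1.34  0.    0.01]
[ 0.53280679 -0.00590089  0.06845882]
```

Emit:
play_rows(targets=[[[0.8,0,0.8],[0,-0.005,0],0],[[0.6,0,1],[0,-0.005,0],0]])

```text
time_s: 14.62
position: [0.5347, -0.0059, 0.2044]
ee_rot: [0.01, 1.0, 0.0, -0.0]
ft_force: [0.0, -0.4, -8.7]
opening: 0.0175
```

```bash
python3 -c "
from h import *
s,M=st();print(s['position']+M[:,2]*.135)"
```

```text
t 14.62 pos [534.7  -5.9 204.4] tau 88.88 zdir [-6.e-04  2.e-04 -1.e+00] F [ 0.  -0.4 -8.7] T [0.01 0.05 0.01] open 17.5 j [-0.01  0.15 -0.09  1.33  0.    0.01]
[ 0.53466374 -0.00587905  0.06935745]
```

Emit:
play_rows(targets=[[[0.3,0,1.2],[0,-0.003,0],0],[[0.3,0,1.2],[0,-0.003,0],0],[[0.3,0,1.2],[0,-0.003,0],0],[[0.3,0,1.2],[0,-0.003,0],0]])

```text
time_s: 14.95
position: [0.5351, -0.0059, 0.2087]
ee_rot: [0.01, 1.0, 0.0, 0.005]
ft_force: [-0.5, 0.1, -8.4]
opening: 0.0173
```

```bash
python3 -c "
from h import *
s,M=st();print(s['position']+M[:,2]*.135)"
```

```text
t 14.95 pos [535.1  -5.9 208.7] tau 88.88 zdir [ 1.040e-02  3.000e-04 -9.999e-01] F [-0.5  0.1 -8.4] T [ 0.    0.17 -0.01] open 17.3 j [-0.01  0.14 -0.09  1.33  0.    0.01]
[ 0.53649781 -0.0058454   0.07373567]
```

Emit:
play_rows(targets=[[[0,0,1.5],[0,0.006,0],0],[[0,0,1.5],[0,0.003,0],0],[[0,0,1.5],[0,0,0],0],[[0,0,1.5],[0,0,0],0]])

```text
time_s: 15.28
position: [0.5352, -0.0059, 0.2159]
ee_rot: [0.01, 1.0, 0.0, 0.001]
ft_force: [-0.4, -0.2, -5.6]
opening: 0.0172
```

```bash
python3 -c "
from h import *
s,M=st();print(s['position']+M[:,2]*.135)"
```

```text
t 15.28 pos [535.2  -5.9 215.9] tau 88.88 zdir [ 1.8e-03  3.0e-04 -1.0e+00] F [-0.4 -0.2 -5.6] T [-0.02  0.04 -0.05] open 17.2 j [-0.01  0.14 -0.07  1.36  0.    0.01]
[ 0.53547272 -0.00585549  0.08090957]
```

Emit:
play_rows(targets=[[[0,0,2],[0,0.002,0],0],[[0,0,2],[0,0,0],0],[[0,0,2],[0,0,0],0],[[0,0,3],[0,0,0],0],[[0,0,3],[0,0,0],0],[[0,0,3],[0,0,0],0]])

```text
time_s: 15.78
position: [0.5368, -0.0059, 0.235]
ee_rot: [0.01, 1.0, 0.0, 0.002]
ft_force: [0.8, 0.8, -5.1]
opening: 0.0175
```

```bash
python3 -c "
from h import *
s,M=st();print(s['position']+M[:,2]*.135)"
```

```text
t 15.78 pos [536.8  -5.9 235. ] tau 88.88 zdir [ 4.9e-03  1.0e-04 -1.0e+00] F [ 0.8  0.8 -5.1] T [-0.04  0.01 -0.02] open 17.5 j [-0.01  0.14 -0.03  1.39  0.    0.01]
[ 0.53741918 -0.00591951  0.09997389]
```

Emit:
play_rows(targets=[[[-0.7,0,3],[0,0.002,0],0],[[-0.5,0,4],[0,0.001,0],0],[[-0.3,0,4],[0,0,0],0],[[-0.3,0,4],[0,0,0],0],[[-0.3,0,4],[0,0,0],0],[[-0.3,0,4],[0,0,0],0]])

```text
time_s: 16.28
position: [0.5342, -0.006, 0.2608]
ee_rot: [0.01, 1.0, 0.0, 0.001]
ft_force: [-0.5, 1.3, -4.2]
opening: 0.0174
```

```bash
python3 -c "
from h import *
s,M=st();print(s['position']+M[:,2]*.135)"
```

```text
t 16.28 pos [534.2  -6.  260.8] tau 88.87 zdir [ 2.1e-03  1.0e-04 -1.0e+00] F [-0.5  1.3 -4.2] T [-0.04 -0.02  0.03] open 17.4 j [-0.01  0.14  0.03  1.45  0.    0.01]
[ 0.53443947 -0.00594674  0.12577321]
```

Emit:
play_rows(targets=[[[0.2,0,4],[0,0.001,0],0],[[0.1,0,4],[0,0,0],0],[[0,0,4],[0,0,0],0],[[0,0,4],[0,0,0],0],[[0,0,4],[0,0,0],0],[[0,0,4],[0,0,0],0]])

```text
time_s: 16.78
position: [0.5345, -0.0059, 0.2876]
ee_rot: [0.01, 1.0, 0.0, 0.001]
ft_force: [0.1, 0.0, -5.1]
opening: 0.0172
```

```bash
python3 -c "
from h import *
s,M=st();print(s['position']+M[:,2]*.135)"
```

```text
t 16.78 pos [534.5  -5.9 287.6] tau 88.88 zdir [ 1.4e-03  1.0e-04 -1.0e+00] F [ 0.1  0.  -5.1] T [ 0.04 -0.01  0.02] open 17.2 j [-0.01  0.15  0.09  1.51  0.    0.01]
[ 0.5346889  -0.00591346  0.15262589]
```

Emit:
play_rows(targets=[[[0.1,0,5],[0,0.001,0],0],[[0.1,0,5],[0,0,0],0],[[0.1,0,5],[0,0,0],0],[[0,0,5],[0,0,0],0],[[0,0,5],[0,0,0],0],[[0,0,5],[0,0,0],0],[[0,0,5],[0,0,0],0],[[0,0,5],[0,0,0],0],[[0,0,5],[0,0,0],0],[[0,0,5],[0,0,0],0]])

```text
time_s: 17.62
position: [0.5348, -0.0059, 0.3431]
ee_rot: [0.01, 1.0, 0.0, 0.0]
ft_force: [-0.5, -0.3, -4.6]
opening: 0.017
```

Emit:
play_rows(targets=[[[0,0,6],[0,0,0],0],[[0,0,6],[0,0,0],0],[[0,0,4],[0,0,0],0],[[0,0,2],[0,0,0],0],[[0,0,0],[0,0,0],0],[[0,0,0],[0,0,0],0]])

```text
time_s: 18.12
position: [0.5353, -0.0059, 0.3647]
ee_rot: [0.01, 1.0, 0.0, 0.001]
ft_force: [0.1, -0.6, -3.8]
opening: 0.0172
```

```bash
python3 -c "
from h import *
s,M=st();print(s['position']+M[:,2]*.135)
for n in C: cv2.imwrite('pics/%s7.png'%n,cams.grab_frame(n))
a=cv2.imread('pics/side7.png');t=cv2.imread('pics/top7.png')
cv2.imwrite('pics/g7.png',np.hstack([crop(a,215,90,100,120,5),crop(t,170,120,100,120,3)[:0] if 0 else cv2.resize(t,(800,600))[:,:300]*0+0 if 0 else crop(a,215,90,100,120,5)[:, :1]]))"
```

```text
t 18.12 pos [535.3  -5.9 364.7] tau 88.88 zdir [ 2.6e-03  1.0e-04 -1.0e+00] F [ 0.1 -0.6 -3.8] T [ 0.03  0.01 -0.01] open 17.2 j [-0.01  0.18  0.3   1.69  0.    0.01]
[ 0.53560088 -0.00593353  0.22971087]
```

View pics/g7.png

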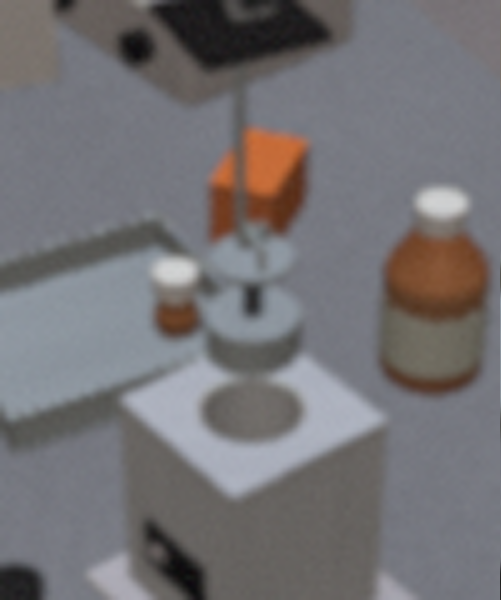

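The carrier hangs upright, clear above the bore mouth. Now I'll refine the tray and jar positions.

```bash
python3 -c "
from h import *
s=cv2.imread('pics/side0.png')
for p in [(47,147),(140,268),(280,70)]:
    print(plane('side',(190+(p[0]+.5)/5-.5,120+(p[1]+.5)/5-.5),.028))
# jar foot side
print('jar cap',plane('side',(190+300/5,120+120/5),.045))
cv2.imwrite('pics/tr.png',crop(s,190,120,90,75,8))
"
```

```text
[0.46454583 0.29298611 0.028     ]
[0.47221581 0.15737871 0.028     ]
[0.62850676 0.30335357 0.028     ]
jar cap [0.60698662 0.22312796 0.045     ]
```

View pics/tr.png

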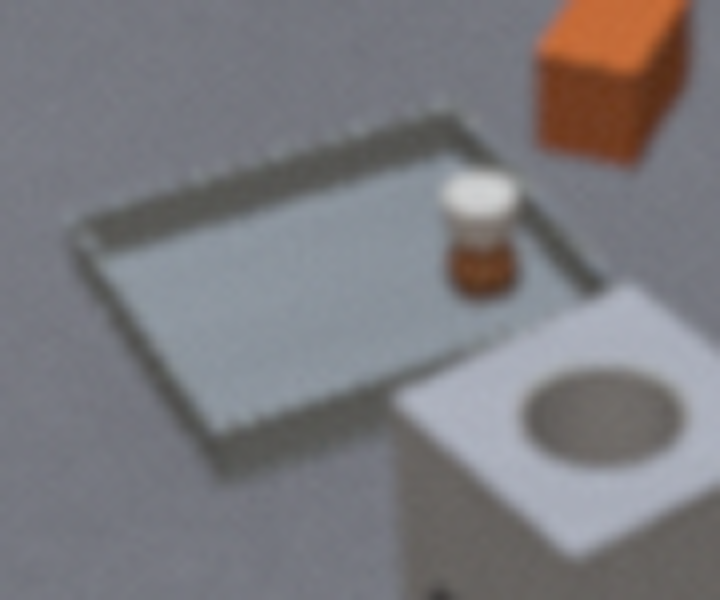

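Emit:
play_rows(targets=[[[0,3,0],[0,0,0],0],[[-0.5,5,0],[0,0,0],0],[[-1,8,0],[0,0,0],0],[[-1,11,0],[0,0,0],0],[[-1,14,0],[0,0,0],0],[[-1,16,0],[0,0,0],0],[[-1,17,0],[0,0,0],0],[[-1,17,0],[0,0,0],0],[[-1,17,0],[0,0,0],0],[[-1,17,0],[0,0,0],0]])

```text
time_s: 19.05
position: [0.5239, 0.1283, 0.363]
ee_rot: [0.011, 1.0, 0.0, -0.0]
ft_force: [1.1, 0.3, -5.0]
opening: 0.0177
```

```bash
python3 -c "
from h import *
s,M=st();print(s['position']+M[:,2]*.135)"
```

```text
t 19.05 pos [523.9 128.3 363. ] tau 88.70 zdir [-8.e-04  9.e-04 -1.e+00] F [ 1.1  0.3 -5. ] T [ 0.01  0.03 -0.02] open 17.7 j [0.24 0.19 0.31 1.69 0.   0.26]
[0.52381796 0.12837368 0.22800557]
```

Emit:
play_rows(targets=[[[-1,16,0],[0,0,0],0],[[-1,15,0],[0,0,0],0],[[-1,14,0],[0,0,0],0],[[-0.5,12,0],[0,0,0],0],[[-0.5,10,0],[0,0,0],0],[[-0.5,8,0],[0,0,0],0],[[-0.5,7,0],[0,0,0],0],[[0,5,0],[0,0,0],0],[[0,3,0],[0,0,0],0],[[0,1,0],[0,0,0],0]])

```text
time_s: 19.88
position: [0.515, 0.2344, 0.3622]
ee_rot: [0.007, 1.0, 0.001, -0.001]
ft_force: [-0.3, 0.7, -4.5]
opening: 0.0175
```

Emit:
play_rows(targets=[[[0,0,0],[0,0,0],0],[[0,0,0],[0,0,0],0],[[0,0,0],[0,0,0],0],[[0,0,0],[0,0,0],0]])

```text
time_s: 20.22
position: [0.5154, 0.2331, 0.3623]
ee_rot: [0.008, 1.0, 0.001, -0.001]
ft_force: [1.0, 0.0, -4.4]
opening: 0.0174
```

```bash
python3 -c "
from h import *
s,M=st();print(s['position']+M[:,2]*.135)
for n in C: cv2.imwrite('pics/%s8.png'%n,cams.grab_frame(n))
a=cv2.imread('pics/side8.png');t=cv2.imread('pics/top8.png')
cv2.imwrite('pics/g8.png',np.hstack([crop(a,170,60,100,120,4),crop(t,90,110,100,120,4)]))"
```

```text
t 20.22 pos [515.4 233.1 362.3] tau 89.08 zdir [-0.0027  0.0022 -1.    ] F [ 1.   0.  -4.4] T [-0.02  0.06  0.  ] open 17.4 j [0.42 0.25 0.38 1.71 0.   0.44]
[0.51505555 0.23343535 0.22729864]
```

View pics/g8.png

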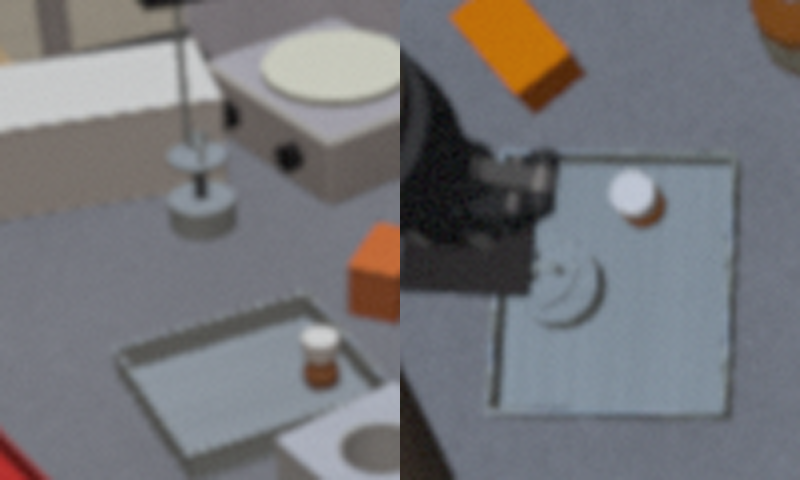

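Emit:
play_rows(targets=[[[0.2,-0.5,-4],[-0.002,-0.0025,0],0],[[0.2,-0.5,-8],[0,0,0],0],[[0.2,0,-12],[0,0,0],0],[[0,0,-15],[0,0,0],0],[[0,0,-17],[0,0,0],0],[[0,0,-17],[0,0,0],0],[[0,0,-17],[0,0,0],0],[[0,0,-14],[0,0,0],0],[[0,0,-10],[0,0,0],0],[[0,0,-6],[0,0,0],0]])

```text
time_s: 21.15
position: [0.5147, 0.23, 0.2327]
ee_rot: [0.009, 1.0, -0.0, 0.001]
ft_force: [0.1, 0.4, -4.6]
opening: 0.0169
```

```bash
python3 -c "
from h import *
s,M=st();print(s['position']+M[:,2]*.135)"
```

```text
t 21.15 pos [514.7 230.  232.7] tau 88.99 zdir [ 0.0015 -0.     -1.    ] F [ 0.1  0.4 -4.6] T [-0.07  0.03  0.03] open 16.9 j [ 0.42  0.2   0.03  1.4  -0.    0.44]
[0.51485357 0.23003543 0.09770501]
```

Emit:
play_rows(targets=[[[0.3,0,-5],[0,0.001,0],0],[[0,0,-5],[0,0,0],0],[[0,0,-5],[0,0,0],0],[[0,0,-4],[0,0,0],0],[[0,0,-3],[0,0,0],0],[[0,0,-2],[0,0,0],0]])

```text
time_s: 21.65
position: [0.5145, 0.2296, 0.2056]
ee_rot: [0.009, 1.0, -0.0, -0.0]
ft_force: [1.0, 0.3, -5.2]
opening: 0.0172
```

```bash
python3 -c "
from h import *
s,M=st();print(s['position']+M[:,2]*.135)
for n in C: cv2.imwrite('pics/%s9.png'%n,cams.grab_frame(n))
a=cv2.imread('pics/side9.png');t=cv2.imread('pics/top9.png')
cv2.imwrite('pics/g9.png',np.hstack([crop(a,180,90,100,120,4),crop(t,90,110,100,120,4)]))"
```

```text
t 21.65 pos [514.5 229.6 205.6] tau 88.99 zdir [-3.e-04 -4.e-04 -1.e+00] F [ 1.   0.3 -5.2] T [-0.05 -0.01  0.05] open 17.2 j [ 0.42  0.2  -0.02  1.35 -0.    0.44]
[0.5144819  0.22958773 0.07058209]
```

View pics/g9.png

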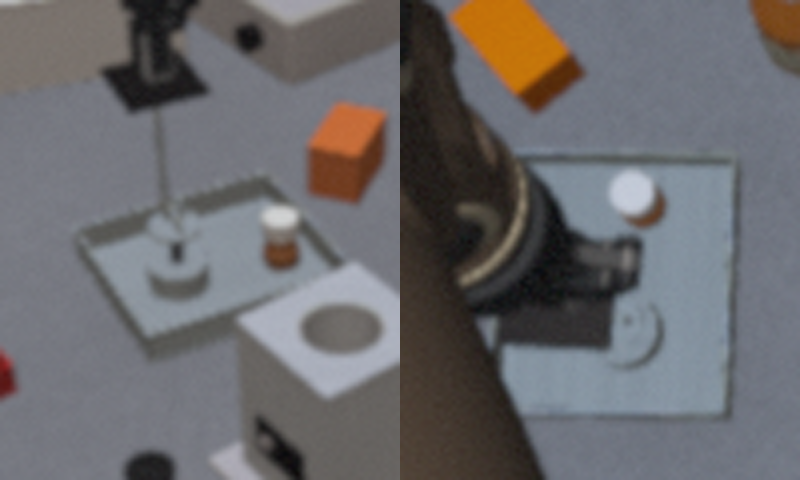

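Emit:
play_rows(targets=[[[0,0,-1],[0,0,0],0],[[0,0,-1],[0,0,0],0],[[0,0,-0.8],[0,0,0],0],[[0,0,-0.7],[0,0,0],0]])

```text
time_s: 22.08
position: [0.5151, 0.2299, 0.2031]
ee_rot: [0.009, 1.0, 0.0, 0.001]
ft_force: [0.3, 1.1, -4.9]
opening: 0.0171
```

Emit:
play_rows(targets=[[[0,0,-0.5],[0,0,0],0],[[0,0,-0.5],[0,0,0],0],[[0,0,-0.5],[0,0,0],0],[[0,0,-0.5],[0,0,0],0]])

```text
time_s: 22.42
position: [0.5152, 0.23, 0.2012]
ee_rot: [0.009, 1.0, 0.0, 0.001]
ft_force: [0.3, 0.3, -5.4]
opening: 0.0172
```

Emit:
play_rows(targets=[[[0,0,-0.5],[0,0,0],0],[[0,0,-0.5],[0,0,0],0],[[0,0,-0.5],[0,0,0],0]])

```text
time_s: 22.67
position: [0.5152, 0.23, 0.1996]
ee_rot: [0.009, 1.0, 0.0, 0.001]
ft_force: [-0.5, 0.6, -5.0]
opening: 0.0175
```

```bash
python3 -c "
from h import *
s,M=st();print(s['position']+M[:,2]*.135)"
```

```text
t 22.67 pos [515.2 230.  199.6] tau 88.99 zdir [ 2.e-03  6.e-04 -1.e+00] F [-0.5  0.6 -5. ] T [-0.01  0.1  -0.  ] open 17.5 j [ 0.42  0.2  -0.04  1.33 -0.    0.44]
[0.51549089 0.2300409  0.06458257]
```

Emit:
play_rows(targets=[[[0,0,-0.4],[0,0.002,0],0],[[0,0,-0.4],[0,0,0],0]])

```text
time_s: 22.83
position: [0.5155, 0.2298, 0.1991]
ee_rot: [0.009, 1.0, 0.0, 0.0]
ft_force: [-0.1, -0.3, -1.9]
opening: 0.0173
```

Emit:
play_rows(targets=[[[0,0,-0.4],[0,0,0],0],[[0,0,-0.4],[0,0,0],0]])

```text
time_s: 23.0
position: [0.5157, 0.2297, 0.1989]
ee_rot: [0.009, 1.0, 0.0, 0.001]
ft_force: [-0.7, 0.5, -1.5]
opening: 0.0175
```

Emit:
play_rows(targets=[[[0,0,-0.4],[0,0,0],0],[[0,0,-0.4],[0,0,0],0]])

```text
time_s: 23.17
position: [0.516, 0.23, 0.1987]
ee_rot: [0.009, 1.0, 0.001, 0.001]
ft_force: [1.0, 0.5, -2.1]
opening: 0.0173
```

```bash
python3 -c "
from h import *
s,M=st();print(s['position']+M[:,2]*.135)"
```

```text
t 23.17 pos [516.  230.  198.7] tau 88.98 zdir [ 0.0029  0.0013 -1.    ] F [ 1.   0.5 -2.1] T [-0.06  0.04  0.02] open 17.3 j [ 0.42  0.2  -0.04  1.33 -0.    0.44]
[0.51641122 0.23015817 0.06370996]
```

Emit:
play_rows(targets=[[[0,0,-1.2],[-0.001,0.003,0],0],[[0,0,-1.2],[0,0,0],0],[[0,0,-1],[0,0,0],0],[[0,0,-0.8],[0,0,0],0]])

```text
time_s: 23.5
position: [0.5166, 0.2305, 0.1951]
ee_rot: [0.009, 1.0, 0.001, 0.001]
ft_force: [0.4, -0.1, -0.7]
opening: 0.0177
```

```bash
python3 -c "
from h import *
s,M=st();print(s['position']+M[:,2]*.135)"
```

```text
t 23.50 pos [516.6 230.5 195.1] tau 88.99 zdir [ 0.0016  0.0016 -1.    ] F [ 0.4 -0.1 -0.7] T [-0.02  0.01  0.03] open 17.7 j [ 0.42  0.2  -0.04  1.32  0.    0.44]
[0.51684798 0.23075651 0.06008592]
```

Emit:
play_rows(targets=[[[-0.5,0,-0.7],[-0.001,0.001,0],0],[[-0.3,0,-0.6],[0,0,0],0],[[0,0,0],[0,0,0],0]])

```text
time_s: 23.75
position: [0.5157, 0.2306, 0.1934]
ee_rot: [0.009, 1.0, 0.0, 0.0]
ft_force: [0.1, 0.4, -0.6]
opening: 0.0175
```

```bash
python3 -c "
from h import *
s,M=st();print(s['position']+M[:,2]*.135)
for n in C: cv2.imwrite('pics/%s10.png'%n,cams.grab_frame(n))
a=cv2.imread('pics/side10.png');
cv2.imwrite('pics/g10.png',crop(a,190,120,70,60,10))"
```

```text
t 23.75 pos [515.7 230.6 193.4] tau 88.99 zdir [ 4.e-04  5.e-04 -1.e+00] F [ 0.1  0.4 -0.6] T [-0.02 -0.02 -0.04] open 17.5 j [ 0.42  0.2  -0.05  1.32  0.    0.44]
[0.51577661 0.23062507 0.05839941]
```

View pics/g10.png

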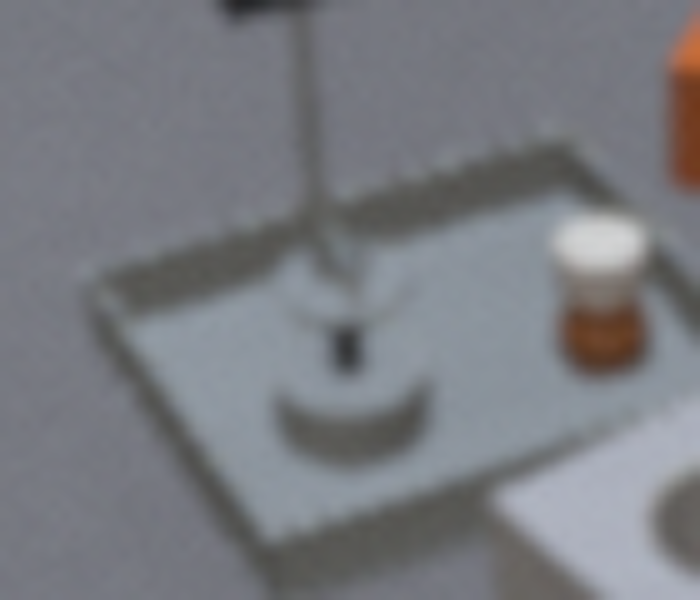

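The carrier stands upright in the tray: base at about (350,430) in the crop, deck and loop above, jar clear. Now I back the hook out toward −x.

Emit:
play_rows(targets=[[[-1,0,0],[0,0,0],0],[[-1,0,0],[0,0,0],0],[[-1,0,0],[0,0,0],0]])

```text
time_s: 24.1
position: [0.5127, 0.2306, 0.1936]
ee_rot: [0.009, 1.0, 0.0, 0.0]
ft_force: [-0.3, 0.3, -0.9]
opening: 0.0173
```

Emit:
play_rows(targets=[[[-1,0,0],[0,0,0],0],[[-1,0,0],[0,0,0],0],[[-1,0,0],[0,0,0],0]])

```text
time_s: 24.35
position: [0.5093, 0.2306, 0.1937]
ee_rot: [0.009, 1.0, 0.0, 0.0]
ft_force: [0.1, 0.6, -0.8]
opening: 0.0176
```

```bash
python3 -c "
from h import *
s,M=st();print(s['position']+M[:,2]*.135)"
```

```text
t 24.35 pos [509.3 230.6 193.7] tau 88.98 zdir [ 7.e-04  7.e-04 -1.e+00] F [ 0.1  0.6 -0.8] T [-0.06 -0.01 -0.06] open 17.6 j [ 0.42  0.19 -0.06  1.32  0.    0.44]
[0.50944268 0.23065682 0.05869322]
```

Emit:
play_rows(targets=[[[-1,0,0],[0,0,0],0],[[-1.5,0,0],[0,0,0],0],[[-1.5,0,0],[0,0,0],0],[[-1.5,0,0],[0,0,0],0]])

```text
time_s: 24.68
position: [0.5033, 0.2306, 0.1938]
ee_rot: [0.009, 1.0, 0.0, 0.0]
ft_force: [0.2, -0.0, -0.9]
opening: 0.0174
```

Emit:
play_rows(targets=[[[-1.5,0,0],[0,0,0],0],[[-1.5,0,0],[0,0,0],0],[[-1.5,0,0],[0,0,0],0],[[0,0,0],[0,0,0],0]])

```text
time_s: 25.02
position: [0.4979, 0.2306, 0.1939]
ee_rot: [0.009, 1.0, 0.0, 0.0]
ft_force: [-0.6, 0.2, -0.8]
opening: 0.0173
```

```bash
python3 -c "
from h import *
s,M=st();print(s['position']+M[:,2]*.135)
for n in C: cv2.imwrite('pics/%s11.png'%n,cams.grab_frame(n))
a=cv2.imread('pics/side11.png');
cv2.imwrite('pics/g11.png',crop(a,190,120,70,60,10))"
```

```text
t 25.02 pos [497.9 230.6 193.9] tau 88.99 zdir [ 8.e-04  8.e-04 -1.e+00] F [-0.6  0.2 -0.8] T [-0.01  0.   -0.04] open 17.3 j [ 0.43  0.17 -0.08  1.31  0.    0.45]
[0.49799605 0.23068185 0.05887661]
```

View pics/g11.png

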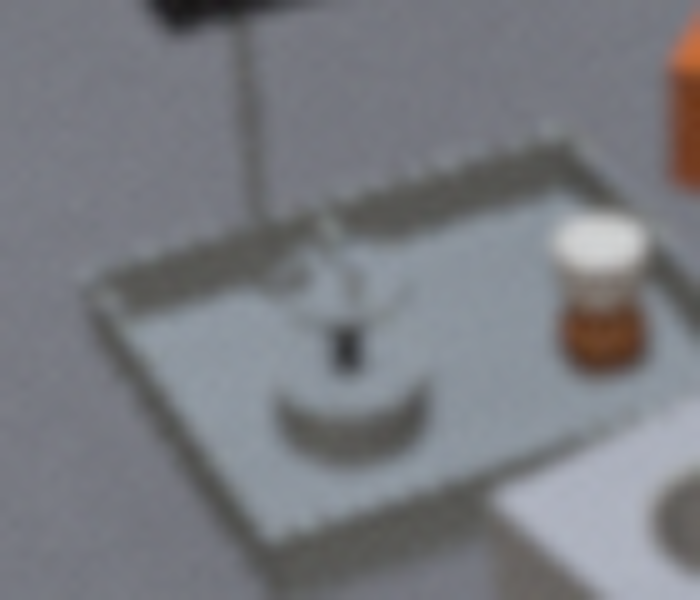

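Emit:
play_rows(targets=[[[-1.5,0,0],[0,0,0],0],[[-1,0,2],[0,0,0],0],[[0,0,6],[0,0,0],0],[[0,0,12],[0,0,0],0],[[0,0,18],[0,0,0],0],[[0,0,22],[0,0,0],0],[[0,0,22],[0,0,0],0],[[0,0,20],[0,0,0],0],[[0,0,15],[0,0,0],0],[[0,0,8],[0,0,0],0]])

```text
time_s: 25.95
position: [0.4931, 0.2295, 0.3248]
ee_rot: [0.009, 1.0, -0.001, -0.001]
ft_force: [-0.0, 0.3, -1.5]
opening: 0.0173
```

```bash
python3 -c "
from h import *
s,M=st();print(s['position']+M[:,2]*.135)"
```

```text
t 25.95 pos [493.1 229.5 324.8] tau 88.98 zdir [-0.0028 -0.001  -1.    ] F [-0.   0.3 -1.5] T [ 0.04 -0.04  0.02] open 17.3 j [0.44 0.18 0.22 1.61 0.   0.45]
[0.4927533  0.22933391 0.18982929]
```

Emit:
play_rows(targets=[[[0,-10,0],[0,0,0.012],0],[[0,-18,0],[0,0,0.012],0],[[0,-25,0],[0,0,0.012],0],[[0,-28,0],[0,0,0.012],0],[[0,-30,0],[0,0,0.012],0],[[0,-30,0],[0,0,0.012],0],[[0,-30,0],[0,0,0.012],0],[[0,-30,0],[0,0,0.012],0],[[0,-30,0],[0,0,0.012],0],[[0,-30,0],[0,0,0.012],0]])

```text
time_s: 26.78
position: [0.4931, -0.0359, 0.3343]
ee_rot: [-0.06, 0.998, 0.002, 0.005]
ft_force: [0.3, -0.7, -1.8]
opening: 0.0172
```

```bash
python3 -c "
from h import *
s,M=st();print(s['position']+M[:,2]*.135)"
```

```text
t 26.78 pos [493.1 -35.9 334.3] tau 96.85 zdir [ 0.0089  0.0043 -1.    ] F [ 0.3 -0.7 -1.8] T [-0.04 -0.06 -0.02] open 17.2 j [-0.08  0.08  0.12  1.6   0.   -0.19]
[ 0.49427604 -0.03528373  0.19926586]
```

Remaining: Δy −254, Δx −9, yaw +8.3°.

Emit:
play_rows(targets=[[[-1,-30,0],[0,0,0.015],0],[[-1,-30,0],[0,0,0.015],0],[[-1,-30,0],[0,0,0.015],0],[[-1,-29,0],[0,0.002,0.015],0],[[-1,-27,0],[0,0.002,0.015],0],[[-1,-24,0],[0,0.002,0.015],0],[[-1,-20,0],[0,0,0.015],0],[[-1,-16,0],[0,0,0.01],0],[[0,-12,0],[0,0,0.01],0],[[0,-7,0],[0,0,0],0]])

```text
time_s: 27.62
position: [0.4818, -0.2777, 0.3405]
ee_rot: [-0.122, 0.993, 0.0, 0.004]
ft_force: [0.3, 0.5, -1.1]
opening: 0.0175
```

Emit:
play_rows(targets=[[[0,0,0],[0,0,0],0],[[0,0,0],[0,0,0],0],[[0,0,0],[0,0,0],0]])

```text
time_s: 27.87
position: [0.4817, -0.2785, 0.3409]
ee_rot: [-0.12, 0.993, 0.001, 0.005]
ft_force: [0.2, 1.0, -1.6]
opening: 0.0172
```

```bash
python3 -c "
from h import *
s,M=st();print(s['position']+M[:,2]*.135)"
```

```text
t 27.87 pos [ 481.7 -278.5  340.9] tau 103.84 zdir [ 0.0089  0.0021 -1.    ] F [ 0.2  1.  -1.6] T [0.05 0.03 0.08] open 17.2 j [-0.53  0.21  0.28  1.64  0.01 -0.77]
[ 0.4829231  -0.27824247  0.20593972]
```

Emit:
play_rows(targets=[[[1,-4,-10],[-0.001,0.005,0.012],0],[[1,-4,-12],[-0.001,0.004,0.01],0],[[0.5,-2,-10],[0,0,0],0],[[0,-1,-5],[0,0,0],0],[[0,0,0],[0,0,0],0],[[0,0,0],[0,0,0],0]])

```text
time_s: 28.37
position: [0.4846, -0.2872, 0.2991]
ee_rot: [-0.135, 0.991, 0.001, -0.001]
ft_force: [0.4, -0.6, -0.4]
opening: 0.0176
```

```bash
python3 -c "
from h import *
s,M=st();print(s['position']+M[:,2]*.135)"
```

```text
t 28.37 pos [ 484.6 -287.2  299.1] tau 105.48 zdir [-0.0021  0.0013 -1.    ] F [ 0.4 -0.6 -0.4] T [-0.05 -0.01  0.01] open 17.6 j [-0.54  0.21  0.19  1.56  0.   -0.81]
[ 0.48428289 -0.28700846  0.16413899]
```

Emit:
play_rows(targets=[[[0,-1.2,0],[-0.001,-0.002,-0.006],0],[[0,-1,-4],[0,0,0],0],[[0,0,-6],[0,0,0],0],[[0,0,-3],[0,0,0],0],[[0,0,0],[0,0,0],0],[[0,0,0],[0,0,0],0]])

```text
time_s: 28.87
position: [0.4846, -0.2895, 0.2854]
ee_rot: [-0.131, 0.991, -0.0, 0.0]
ft_force: [0.4, -0.4, -1.4]
opening: 0.0173
```

```bash
python3 -c "
from h import *
s,M=st();print(s['position']+M[:,2]*.135)
for n in C: cv2.imwrite('pics/%s12.png'%n,cams.grab_frame(n))
a=cv2.imread('pics/side12.png');t=cv2.imread('pics/top12.png')
cv2.imwrite('pics/g12.png',cv2.convertScaleAbs(np.hstack([crop(a,280,190,50,75,8),crop(t,330,175,50,75,8)]),alpha=1.8))"
```

```text
t 28.87 pos [ 484.6 -289.5  285.4] tau 105.10 zdir [ 1.e-03 -2.e-04 -1.e+00] F [ 0.4 -0.4 -1.4] T [ 0.04  0.03 -0.01] open 17.3 j [-0.54  0.21  0.16  1.52  0.   -0.8 ]
[ 0.48473085 -0.28951356  0.15040132]
```

View pics/g12.png

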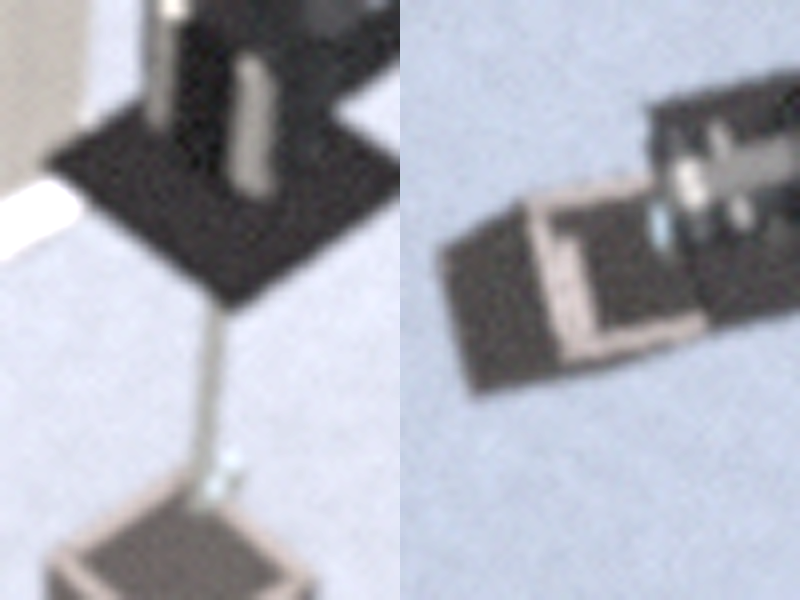

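Emit:
play_rows(targets=[[[0,0,-6],[0,0.001,0],0],[[0,0,-10],[0,0,0],0],[[0,0,-12],[0,0,0],0],[[0,0,-12],[0,0,0],0],[[0,0,-8],[0,0,0],0],[[0,0,-4],[0,0,0],0]])

```text
time_s: 29.47
position: [0.4851, -0.2897, 0.2302]
ee_rot: [-0.131, 0.991, -0.001, 0.001]
ft_force: [0.3, -0.7, -1.5]
opening: 0.0175
```

```bash
python3 -c "
from h import *
s,M=st();print(s['position']+M[:,2]*.135)"
```

```text
t 29.47 pos [ 485.1 -289.7  230.2] tau 105.11 zdir [ 0.0025 -0.0018 -1.    ] F [ 0.3 -0.7 -1.5] T [-0.04  0.03  0.  ] open 17.5 j [-0.54  0.2   0.03  1.4  -0.   -0.8 ]
[ 0.48545445 -0.28995658  0.09523293]
```

Emit:
play_rows(targets=[[[-0.3,0,-6],[0.001,0.002,0],0],[[0,0,-10],[0,0,0],0],[[0,0,-12],[0,0,0],0],[[0,0,-12],[0,0,0],0],[[0,0,-10],[0,0,0],0],[[0,0,-8],[0,0,0],0],[[0,0,-6],[0,0,0],0],[[0,0,-3],[0,0,0],0],[[0,0,-1],[0,0,0],0]])

```text
time_s: 30.22
position: [0.4844, -0.2895, 0.1552]
ee_rot: [-0.131, 0.991, -0.0, -0.0]
ft_force: [-0.6, -0.8, -1.2]
opening: 0.0175
```

```bash
python3 -c "
from h import *
s,M=st();print(s['position']+M[:,2]*.135)"
```

```text
t 30.22 pos [ 484.4 -289.5  155.2] tau 105.11 zdir [-4.e-04 -3.e-04 -1.e+00] F [-0.6 -0.8 -1.2] T [ 0.01  0.   -0.02] open 17.5 j [-0.54  0.21 -0.12  1.24 -0.   -0.8 ]
[ 0.48432869 -0.28951161  0.02015102]
```

Emit:
play_rows(targets=[[[0,0,-3],[0,0,0],0],[[0,0,-3],[0,0,0],0],[[0,0,-2],[0,0,0],0],[[0,0,-1],[0,0,0],0]])

```text
time_s: 30.55
position: [0.4851, -0.2899, 0.1466]
ee_rot: [-0.131, 0.991, -0.001, 0.001]
ft_force: [-0.3, -0.7, -0.1]
opening: 0.0173
```

Emit:
play_rows(targets=[[[0,0,-0.5],[0,0,0],0],[[0,0,-0.5],[0,0,0],0]])

```text
time_s: 30.72
position: [0.4853, -0.29, 0.1458]
ee_rot: [-0.131, 0.991, -0.001, 0.001]
ft_force: [-0.6, 0.3, -1.6]
opening: 0.0172
```

```bash
python3 -c "
from h import *
s,M=st();print(s['position']+M[:,2]*.135)"
```

```text
t 30.72 pos [ 485.3 -290.   145.8] tau 105.11 zdir [ 0.0021 -0.0018 -1.    ] F [-0.6  0.3 -1.6] T [-0.01 -0.02  0.03] open 17.2 j [-0.54  0.21 -0.14  1.22 -0.   -0.8 ]
[ 0.48561275 -0.29024567  0.01076647]
```

Emit:
play_rows(targets=[[[-0.4,0.2,-0.4],[0.002,0.002,0],0],[[0,0,-0.5],[0,0,0],0],[[0,0,-0.5],[0,0,0],0]])

```text
time_s: 30.97
position: [0.4851, -0.2899, 0.145]
ee_rot: [-0.131, 0.991, -0.0, 0.0]
ft_force: [-1.3, 0.7, 3.7]
opening: 0.0177
```

```bash
python3 -c "
from h import *
s,M=st();print(s['position']+M[:,2]*.135)
for n in C: cv2.imwrite('pics/%s13.png'%n,cams.grab_frame(n))
a=cv2.imread('pics/side13.png');t=cv2.imread('pics/top13.png')
cv2.imwrite('pics/g13.png',cv2.convertScaleAbs(np.hstack([crop(a,270,220,60,75,8)]),alpha=1.8))"
```

```text
t 30.97 pos [ 485.1 -289.9  145. ] tau 105.11 zdir [ 8.e-04 -1.e-04 -1.e+00] F [-1.3  0.7  3.7] T [ 0.14  0.26 -0.01] open 17.7 j [-0.54  0.22 -0.14  1.22  0.   -0.8 ]
[ 0.48521728 -0.28992593  0.01000502]
```

View pics/g13.png

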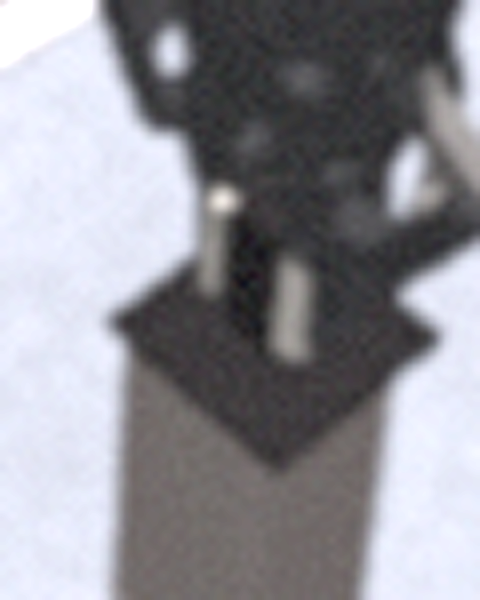

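The flange sits on the rim at the original height, with 3.7 N of contact. Now I release and retreat.

Emit:
play_rows(targets=[[[0,0,0.2],[0,0,0],0],[[0,0,0],[0,0,0],30],[[0,0,0],[0,0,0],60],[[0,0,0],[0,0,0],60],[[0,0,0],[0,0,0],60],[[0,0,0],[0,0,0],60]])

```text
time_s: 31.57
position: [0.4856, -0.2902, 0.1457]
ee_rot: [-0.131, 0.991, -0.001, 0.001]
ft_force: [0.8, -0.1, 0.0]
opening: 0.0514
```

Emit:
play_rows(targets=[[[0,0,4],[0,0,0],60],[[0,0,8],[0,0,0],60],[[0,0,12],[0,0,0],60],[[0,0,16],[0,0,0],60],[[0,0,18],[0,0,0],60],[[0,0,18],[0,0,0],60],[[0,0,18],[0,0,0],60],[[0,0,18],[0,0,0],60],[[0,0,14],[0,0,0],60],[[0,0,8],[0,0,0],60]])

```text
time_s: 32.4
position: [0.4836, -0.289, 0.2891]
ee_rot: [-0.131, 0.991, -0.0, 0.0]
ft_force: [0.2, -0.0, 0.9]
opening: 0.0511
```

Emit:
play_rows(targets=[[[-20,0,5],[0,0,0],60],[[-30,0,5],[0,0,0],60],[[-30,0,5],[0,0,0],60],[[-30,0,0],[0,0,0],60],[[-30,0,0],[0,0,0],60],[[-20,0,0],[0,0,0],60],[[-10,0,0],[0,0,0],60],[[0,0,0],[0,0,0],60],[[0,0,0],[0,0,0],60]])

```text
time_s: 33.15
position: [0.309, -0.2883, 0.3096]
ee_rot: [-0.132, 0.991, -0.003, 0.003]
ft_force: [0.3, -0.4, 0.4]
opening: 0.0509
```

```bash
python3 -c "
from h import *
s,M=st()
for n in C: cv2.imwrite('pics/%s14.png'%n,cams.grab_frame(n))
a=cv2.imread('pics/side14.png');t=cv2.imread('pics/top14.png')
cv2.imwrite('pics/g14.png',np.hstack([crop(a,190,110,160,200,2.5),crop(t,90,60,160,200,2.5)]))
d0=cv2.absdiff(t,cv2.imread('pics/top0.png')).max(2);d1=cv2.absdiff(a,cv2.imread('pics/side0.png')).max(2)
for n,d in (('top',d0),('side',d1)):
  m=cv2.morphologyEx((d>35).astype(np.uint8),cv2.MORPH_OPEN,np.ones((2,2)));k,l,st_,c=cv2.connectedComponentsWithStats(m)
  print(n,[(x.tolist(),) for x in st_[1:] if x[4]>6])
"
```

```text
t 33.15 pos [ 309.  -288.3  309.6] tau 105.22 zdir [ 0.0071 -0.005  -1.    ] F [ 0.3 -0.4  0.4] T [ 0.02  0.01 -0.02] open 50.9 j [-0.75 -0.06 -0.08  1.54  0.   -1.02]
top [([238, 183, 9, 6, 37],), ([233, 184, 3, 4, 12],), ([153, 195, 4, 6, 14],), ([369, 194, 3, 6, 12],), ([371, 201, 3, 6, 12],), ([364, 254, 148, 130, 11528],), ([411, 296, 3, 5, 15],), ([412, 305, 4, 3, 10],), ([424, 323, 5, 3, 12],), ([0, 333, 6, 17, 81],), ([151, 348, 72, 36, 1247],), ([428, 358, 3, 3, 7],), ([421, 364, 3, 3, 8],), ([397, 368, 34, 16, 271],), ([166, 380, 25, 4, 79],), ([431, 380, 4, 4, 9],)]
side [([0, 0, 77, 186, 6243],), ([49, 0, 49, 88, 2386],), ([144, 0, 3, 3, 8],), ([130, 0, 110, 133, 10230],), ([144, 5, 3, 5, 12],), ([176, 20, 3, 3, 7],), ([194, 92, 5, 5, 21],), ([188, 94, 4, 2, 8],), ([173, 124, 72, 119, 4482],), ([35, 167, 75, 92, 2213],), ([55, 219, 5, 14, 30],), ([46, 231, 5, 8, 23],), ([72, 231, 16, 40, 323],), ([283, 241, 23, 21, 86],), ([5, 248, 16, 6, 50],), ([0, 251, 10, 7, 32],), ([0, 257, 30, 31, 147],), ([322, 263, 3, 3, 7],), ([0, 273, 27, 18, 233],)]
```

View pics/g14.png

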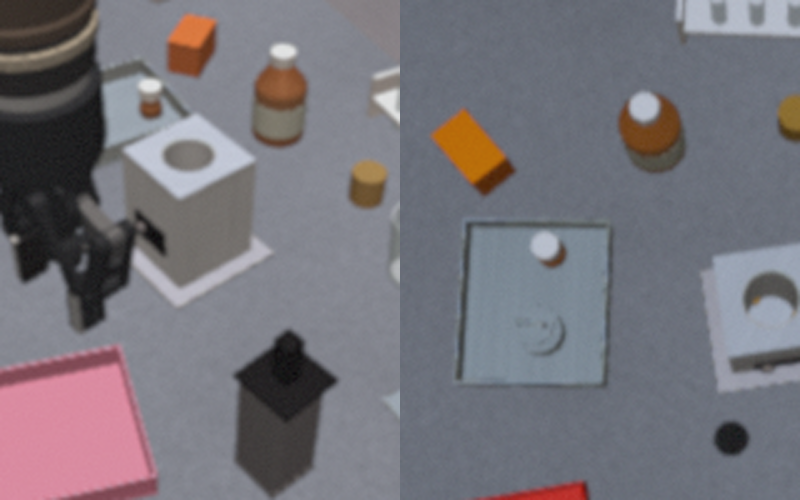

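View pics/top14.png

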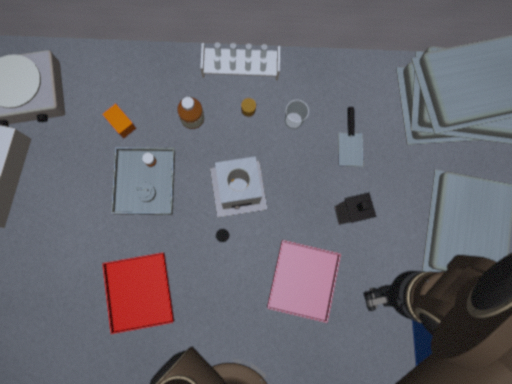

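Final pictures: the carrier stands upright in the tray at (147,193) in the top view, the hook is back in the pot at (358,208), the bore is empty, and the jar, bottle, carton and the rest are unmoved.

```bash
python3 -c "
from station import workorder
print(workorder.job_done())"
```

```text
the job is handed in; nothing more can be done
None
```

The carrier is standing upright in the grey steel tray, unhooked, and the hook is hanging back in its pot. I handed the job in at about 33 s of the 72 s allowed.

- **Finding the loop:** I touched the bore wall lightly with the hook to fix the bore's axis at (540.8, −5.7) mm. Touching the deck put its top about 60.5 mm above the work surface. The toe then slid under the loop without resistance.
- **Drawing out:** The carrier came loose at about 9 N. The highest force I read with the hook was 9.1 N, though forces are only reported at the end of each move, so brief peaks in between were not seen.
- **Setting down:** It landed gently and did not visibly move while I backed the hook out. The gripper never touched it.
- **Rehanging:** The flange was seated at the same height as at the start (TCP 145.0 mm). It pressed on the rim with 3.7 N before I let go.

**Last checks:** The final pictures show the bore empty, the jar in its place and nothing near the open gripper. Compared with the first pictures, the only differences apart from the arm and the carrier are about 1 pixel at the hook's flange edges, roughly 1 mm within the pot's play.

**What disagreed:** The two cameras differed by 3–4 mm in y at the well and the pot, so I relied on touch for the bore and the deck. Part of the side view was behind the arm in the last picture, so there I judged the carrier from the top view only. An earlier side view, taken just after unhooking, shows it upright.

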